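# Line up the reagent bottles by height

## Task

Get the reagents ready for the run: stand the four capped amber bottles in a row on the metal strip in order of height, one upright in the middle of each round grey pad, with the tallest next to the upright end plate and the shortest at the far end from it. Set each glass bottle down gently without knocking any over, and leave the open beaker where it stands.

Things in the scene. Friction and masses are not known exactly. Their poses are not given: they have to be found in the camera images.
- tall_center (a point): Loose capped amber glass bottle with white screw cap, blank paper label: the tallest bottle. Overall height 120 mm, round body 44 mm across from the base up to 34 mm below the top, then a sloping shoulder; the cap is 30 mm across and takes the top 18 mm. This point is on its axis, half-way up (60 mm above its underside); z points up to the cap. Starts upright on the bench. 70 to 280 g.
- large_center (a point): Loose capped amber glass bottle with white screw cap, blank paper label: second tallest and fairly wide. Overall height 100 mm, round body 54 mm across from the base up to 34 mm below the top, then a sloping shoulder; the cap is 38 mm across and takes the top 18 mm. This point is on its axis, half-way up (50 mm above its underside); z points up to the cap. Starts upright on the bench. 70 to 280 g.
- slim_center (a point): Loose capped amber glass bottle with white screw cap, blank paper label: third tallest, the narrowest body. Overall height 80 mm, round body 40 mm across from the base up to 34 mm below the top, then a sloping shoulder; the cap is 30 mm across and takes the top 18 mm. This point is on its axis, half-way up (40 mm above its underside); z points up to the cap. Starts upright on the bench. 70 to 280 g.
- jar_center (a point): Loose capped amber glass bottle with white screw cap, blank paper label: the shortest, a squat wide jar. Overall height 60 mm, round body 56 mm across from the base up to 34 mm below the top, then a sloping shoulder; the cap is 50 mm across and takes the top 18 mm. This point is on its axis, half-way up (30 mm above its underside); z points up to the cap. Starts upright on the bench. 70 to 280 g.
- pad_a: One of four identical flat round grey rubber pads, 70 mm across and 3 mm thick, fixed in one straight row, 90 mm from centre to centre, on a fixed bare-metal strip (400 x 90 mm, 8 mm thick). The four letters come in any order along the row. Origin at the centre of the pad's underside, 8 mm above the bench; the pad's top is 11 mm above the bench. Its y axis runs along the row, z up.
- pad_b: One of four identical flat round grey rubber pads, 70 mm across and 3 mm thick, fixed in one straight row, 90 mm from centre to centre, on a fixed bare-metal strip (400 x 90 mm, 8 mm thick). The four letters come in any order along the row. Origin at the centre of the pad's underside, 8 mm above the bench; the pad's top is 11 mm above the bench. Its y axis runs along the row, z up.
- pad_c: One of four identical flat round grey rubber pads, 70 mm across and 3 mm thick, fixed in one straight row, 90 mm from centre to centre, on a fixed bare-metal strip (400 x 90 mm, 8 mm thick). The four letters come in any order along the row. Origin at the centre of the pad's underside, 8 mm above the bench; the pad's top is 11 mm above the bench. Its y axis runs along the row, z up.
- pad_d: One of four identical flat round grey rubber pads, 70 mm across and 3 mm thick, fixed in one straight row, 90 mm from centre to centre, on a fixed bare-metal strip (400 x 90 mm, 8 mm thick). The four letters come in any order along the row. Origin at the centre of the pad's underside, 8 mm above the bench; the pad's top is 11 mm above the bench. Its y axis runs along the row, z up.
- end_plate: Upright metal end plate, fixed across one end of the strip: 80 mm across the strip, 10 mm thick along it, 45 mm high above the strip's face (top 53 mm above the bench). Either end of the strip may have it; the other end has only two small flat screw heads. Origin at the centre of its underside, 58 mm along the row from the centre of the nearest pad.
- beaker_center (a point): Empty open glass beaker, no cap, 65 mm high and 58 mm across at the rim, loose, standing among the bottles; not part of the job. This point is on its axis, half-way up.

How it is judged:
By the outcome, as a careful person would: the job done as asked, in the order asked, and still so for the second after the job is handed in, with the robot touching nothing.
It also fails if it takes over 128 s, if anything falls off the work surface, if the arm or the gripper's body presses on something with over 40 N, if the wrist force passes 120 N, or if a joint passes its speed limit or range.

## Robot

A 6-joint arm with a two-finger parallel gripper is mounted at the origin on the work surface. World frame = base frame: x ahead of the robot, y to its left, z up, the work surface at z = 0. Lengths are in m, angles in rad, forces in N, time in s.
With the tool pointing down it reaches from about 0.35 to 0.775 m from the base axis. Payload 7.3 kg.
Tool frame: the origin (TCP) lies midway between the tips of the shut fingers; the grasp point (between the pads) lies robot.grasp_offset behind it (robot.grasp_offset is the distance from the TCP to the grasp point, in m); z points along the fingers, x is the direction in which the jaws open and shut, and the axes are right-handed (so a half turn about z gives the same grasp; the last joint's range is limited). The gripper opens to 92 mm and grips with 3 to 60 N. Pads are 19 mm wide; open, the fingers measure 130 mm over their backs; the gripper's body (75 mm by 190 mm) begins 47 mm behind the grasp point.
Start: joints at [-1.447, 0.342, 1.524, -0, 1.275, -0.146], TCP at [0.14, -0.506, 0.227] pointing down, gripper open.
Joint ranges: [-2.53, 2.53], [-0.77, 2.02], [0.04, 2.7], [-1, 4.14], [0.28, 2.66], [-3.11, 3.11]. Speed limits (rad/s): [2.57, 2.57, 3.14, 3.14, 3.14, 3.14].

## Interface

Orientations are given as [roll, pitch, yaw] about the fixed x, y, z axes, in that order (R = Rz(yaw) Ry(pitch) Rx(roll)).
In Python, from cell import robot gives the robot as it stands. The module is installed in compiled form; this text tells all that it offers.
- The arm moves only by the tool move_arm, never from a script. Its argument "increments" is a list of rows, each a list of 7 numbers: the finger opening in mm, from 0 to 91.8, then the shift along the tool's x, y, z in mm, then the turn, a rotation vector about the tool's x, y, z in rad. A call has 1 to 12 rows; each row shifts and turns the pose as measured when the row begins, along the tool's axes as they then stand; what a row does not reach is not made up. A row lasts 1/8 s, in which the tool goes at most 62.5 mm and 10.7 degrees, less where a joint would pass 70% of its speed; a pose out of reach is approached as far as the arm can. A call is refused whole if a number of a shift passes 62.5 or a number of a turn 0.188, either way. A call with a gripper value outside its range is refused whole. The fingers move at their own pace and stop on an object; "newtons" is the grip in N (left out, the last holds). Time passes only in rows, so rows that do not move let the fingers close. It gives the time, the measured TCP pose, the force and the opening at its end, in the units of the state.
- robot.observe(): the state, without advancing time (a new reading comes with each control period).
- robot.read_camera(name): name is "scene" or "top" or "wrist"; returns a dict with "img" (400x640x3 uint8, red, green, blue), "fx", "fy", "cx", "cy" (pixels), "T" (4x4, takes a point from camera to world coordinates). Camera axes: x right, y down, z forward; pixel columns grow to the right and rows downward; lengths in m; the calibration is good to about 2 mm. A picture is of the moment at which its call begins. There is no depth.
- robot.hand_in(): hands the job in, once; it reports no verdict.
Trained networks look in the newest picture that a camera, given by its name, has taken for a name from the list of things; names that differ only in an ending like _2 or _b are one class to them, and where a whole thing is asked for, a point or a joint stands for the part that bears it (a point fixed in the world has none). Each returns a list of dicts, best first, with "conf" (0 to 1); they miss things now and then, are a little off and sometimes report something else, mostly with a low value. They report only what shows in the picture. A call takes as long as a camera call.
- robot.look_for(thing, camera): "rect" ([left, top, width, height] in pixels, round what is visible of it).
The state is a dict: "time": time; "qpos": joint angles; "qvel": joint speeds; "joint_efforts": joint torques, N m; "tool_pos": TCP position; "tool_rot": TCP orientation; "contact_force": force on the tool from outside, world axes, zero at the start; "torque": the same for the moment, N m; "opening": finger opening in m.
Only numpy, scipy, OpenCV 4.12 (cv2) and the standard library are available. Lean on these libraries where they do the work, as an engineer would, in place of code of your own. Each camera call takes 0.05 s, during which the arm holds its last target.

## Working session

There is one attempt and no reset: what is moved stays moved. The work goes in short steps, Python scripts to look and compute and a tool call to move; the robot and the scene stay as the last step left them, time stands still between calls to the robot, and variables do not carry over. Pictures are saved under pics/ and viewed, and the job is handed in when it is done.

Besides the shell and the picture viewer there is one more tool, called after "Emit:" in YAML: its name, and indented under it one key for each argument. move_arm: Moves the arm, as the interface text tells. Its arguments: {"type":"object","properties":{"increments":{"type":"array"},"newtons":{"type":"number"}},"required":["increments"]}

```bash
mkdir -p pics; python3 - <<'E'
from cell import robot
import cv2, numpy as np
print(robot.observe(), robot.grasp_offset)
for c in ["scene","top","wrist"]:
    r=robot.read_camera(c)
    cv2.imwrite(f"pics/{c}0.png",r["img"][:,:,::-1])
    print(c,r["fx"],r["fy"],r["cx"],r["cy"],np.round(r["T"],4).tolist())
    if c!="wrist":
        for n in ["tall_center","large_center","slim_center","jar_center","pad_a","end_plate","beaker_center"]:
            print(c,n,[(np.round(d["rect"],1).tolist(),round(d["conf"],2)) for d in robot.look_for(n,c)[:5]])
E
```

```text
{'time': 0.0, 'qpos': array([-1.44699761e+00,  3.42733659e-01,  1.52501978e+00, -3.75267270e-05,
        1.27537701e+00, -1.46001465e-01]), 'qvel': array([ 8.01494837e-05, -3.84775976e-04,  1.08234825e-03, -3.54091940e-04,
        3.48492923e-04, -1.29684475e-05]), 'joint_efforts': array([ 4.07984935e-04, -4.31239879e+01, -2.44221836e+01,  7.17899948e-02,
        5.61776175e-02, -1.31488609e-04]), 'tool_pos': array([ 0.1398921 , -0.50560014,  0.22603832]), 'tool_rot': array([-3.14140443e+00,  1.52665404e-03, -1.30098504e+00]), 'contact_force': array([ 0.51679124,  0.8849423 , -0.25298309]), 'torque': array([ 0.01468565,  0.0020023 , -0.03537896]), 'opening': 0.09180318337229303} 0.0188
scene 408.17146163017964 408.17146163017964 317.30766832299435 194.52265633665382 [[0.0724, 0.8035, -0.5908, 0.9871], [0.9973, -0.0501, 0.054, -0.0527], [0.0138, -0.5931, -0.805, 0.6883], [0.0, 0.0, 0.0, 1.0]]
scene tall_center [([307.5, 136.8, 23.9, 50.9], 0.98), ([237.5, 172.2, 32.9, 34.7], 0.19)]
scene large_center [([374.7, 143.8, 28.6, 46.9], 0.62)]
scene slim_center [([431.8, 127.8, 26.9, 32.9], 
[... 516 characters left out ...]
0.0, 0.0, 0.0, 1.0]]
top tall_center [([316.5, 233.7, 21.3, 21.9], 0.76)]
top large_center [([238.5, 221.7, 30.5, 35.6], 0.79)]
top slim_center [([175.9, 262.1, 27.7, 16.4], 0.6)]
top jar_center [([378.0, 218.5, 25.8, 23.4], 0.97)]
top pad_a [([372.4, 157.7, 31.4, 32.5], 0.88), ([250.6, 137.7, 32.8, 30.0], 0.81), ([332.2, 150.6, 33.5, 35.3], 0.67), ([292.6, 144.6, 30.3, 32.4], 0.64)]
top end_plate []
top beaker_center [([439.6, 259.1, 34.2, 25.2], 0.72), ([293.0, 145.2, 29.2, 31.4], 0.4)]
wrist 315.244486836846 315.244486836846 317.22306332177817 200.31909472682497 [[0.2661, -0.92, -0.2876, 0.2184], [-0.964, -0.2536, -0.0806, -0.4851], [0.0012, 0.2987, -0.9543, 0.3849], [0.0, 0.0, 0.0, 1.0]]
```

View pics/scene0.png

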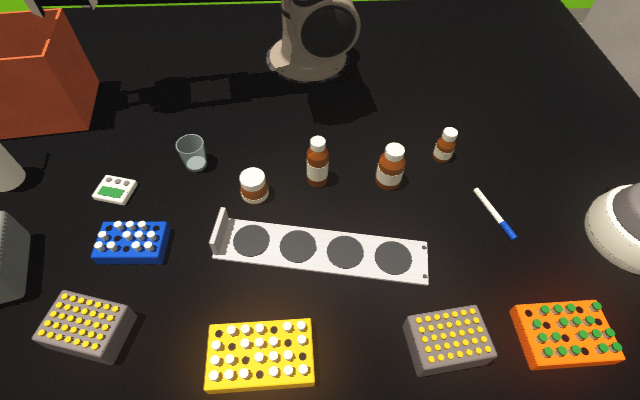

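View pics/top0.png

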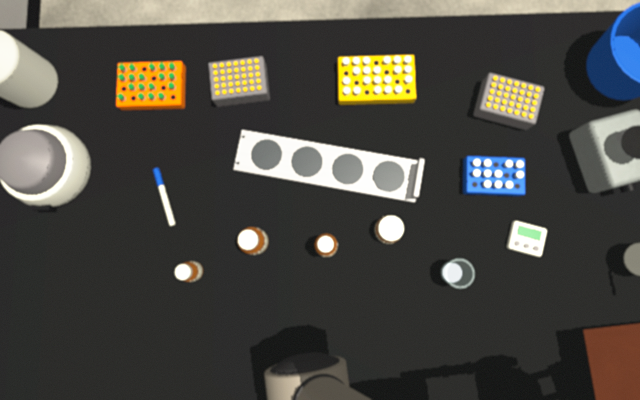

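View pics/wrist0.png

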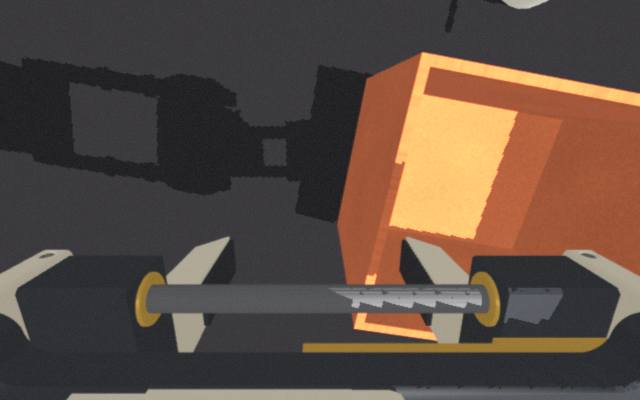

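The scene view shows the end plate at the left end of the strip (220,230), which is the −y side. The bottles from left to right are jar (254,185), tall (318,162), large (391,167) and slim (446,145), with the beaker at (192,153). The top view agrees: jar (390,229), tall (326,245), large (252,240), slim (188,271), and pads from (266,155) to (389,176). Next I'll fit the positions in both views.

```bash
cat > h.py <<'E'
import numpy as np, cv2
from scipy.optimize import minimize
from cell import robot
DIM={"tall":(.120,.022,.015),"large":(.100,.027,.019),"slim":(.080,.020,.015),"jar":(.060,.028,.025)}
def proj(r,P):
    T=np.linalg.inv(r["T"]); P=np.atleast_2d(P)@T[:3,:3].T+T[:3,3]
    return np.c_[r["fx"]*P[:,0]/P[:,2]+r["cx"], r["fy"]*P[:,1]/P[:,2]+r["cy"]]
def ray(r,u,v,z):
    d=r["T"][:3,:3]@np.array([(u-r["cx"])/r["fx"],(v-r["cy"])/r["fy"],1]); o=r["T"][:3,3]
    return (o+d*(z-o[2])/d[2])[:2]
A=np.linspace(0,2*np.pi,40,endpoint=False)
def ring(x,y,z,R): return np.c_[x+R*np.cos(A),y+R*np.sin(A),0*A+z]
def outline(n,x,y,z0):
    h,rb,rc=DIM[n]
    return np.r_[ring(x,y,z0,rb),ring(x,y,z0+h-.034,rb),ring(x,y,z0+h-.018,rc),ring(x,y,z0+h,rc)]
def caphull(n,x,y,z0):
    h,rb,rc=DIM[n]; return np.r_[ring(x,y,z0+h-.018,rc),ring(x,y,z0+h,rc)]
def bottle_mask(img):
    hsv=cv2.cvtColor(img,cv2.COLOR_RGB2HSV)
    return (hsv[...,2]>70).astype(np.uint8)
def fillhull(pts,shape,S=8):
    m=np.zeros(shape,np.uint8)
    cv2.fillConvexPoly(m,cv2.convexHull(np.round(pts*16).astype(np.int32)),1,shift=4); return m
def fit(r,n,x,y,z0,pad=22,S=4):
    c=proj(r,[x,y,z0+DIM[n][0]/2])[0]; u0,v0=(c-40).astype(int)
    crop=r["img"][v0:v0+80,u0:u0+80]
    big=cv2.resize(crop,None,fx=S,fy=S,interpolation=cv2.INTER_LINEAR)
    m=bottle_mask(big)
    def cost(p):
        q=(proj(r,outline(n,p[0],p[1],z0))-[u0,v0]+.5)*S-.5
        f=fillhull(q,m.shape)
        near=cv2.dilate(f,np.ones((25,25)))
        return float(((m!=f)&(near>0)).sum())
    res=minimize(cost,[x,y],method="Nelder-Mead",options=dict(initial_simplex=[[x,y],[x+.006,y],[x,y+.006]],xatol=2e-4,fatol=1))
    return res.x,res.fun/S**2
def delta(tp,yaw):
    o=robot.observe(); from scipy.spatial.transform import Rotation as Ro
    R=Ro.from_euler("xyz",o["tool_rot"]); G=Ro.from_euler("xyz",[np.pi,0,yaw])
    d=R.inv().apply(np.array(tp)-o["tool_pos"])*1000
    print("shift",np.round(d,1),"turn",np.round((R.inv()*G).as_rotvec(),3),"pos",np.round(o["tool_pos"],4),"rot",np.round(o["tool_rot"],3),"F",np.round(o["contact_force"],1),"op",round(o["opening"],4),"t",round(o["time"],2))
E
python3 - <<'E'
from h import *
R={c:robot.read_camera(c) for c in("scene","top")}
init={"tall":("top",327,244),"large":("top",253,240),"slim":("top",188,271),"jar":("top",390,229)}
for n,(c,u,v) in init.items():
    p=ray(R[c],u,v,DIM[n][0]*.8)
    for c in R: print(n,c,np.round(p,3),*[np.round(k,4) for k in fit(R[c],n,p[0],p[1],0)])
# pads: dark ellipses within the strip
for c,pts in {"scene":[(251,240),(298,246),(345,252),(393,258)],"top":[(389,176),(348,169),(307,162),(266,155)]}.items():
    g=cv2.cvtColor(R[c]["img"],cv2.COLOR_RGB2GRAY)
    S=6;
    for u,v in pts:
        crop=cv2.resize(g[v-24:v+24,u-30:u+30],None,fx=S,fy=S,interpolation=cv2.INTER_LINEAR)
        n,l,st,ce=cv2.connectedComponentsWithStats((crop<120).astype(np.uint8))
        k=l[24*S,30*S]; cs,_=cv2.findContours((l==k).astype(np.uint8),0,1)
        e=cv2.fitEllipse(max(cs,key=len)); cu=(e[0][0]+.5)/S-.5+u-30; cv=(e[0][1]+.5)/S-.5+v-24
        print(c,"pad",np.round([cu,cv],1),np.round(np.array(e[1])/S,1),np.round(ray(R[c],cu,cv,.011),4))
E
```

```text
tall scene [ 0.439 -0.006] [ 0.4386 -0.0051] 69.0
tall top [ 0.439 -0.006] [ 0.4389 -0.0032] 60.0
large scene [0.45  0.141] [0.4513 0.1469] 59.375
large top [0.45  0.141] [0.4512 0.1494] 66.25
slim scene [0.39  0.276] [0.3904 0.2804] 48.3125
slim top [0.39  0.276] [0.3897 0.2847] 68.75
jar scene [ 0.469 -0.135] [ 0.471  -0.1374] 34.625
jar top [ 0.469 -0.135] [ 0.4719 -0.1376] 93.0625
scene pad [250.9 240.4] [30.8 35.3] [ 0.5901 -0.1409]
scene pad [297.5 246.1] [31.4 35.2] [ 0.608  -0.0533]
scene pad [344.8 251.8] [31.8 35.6] [0.6259 0.0343]
scene pad [392.8 257.7] [31.5 36.8] [0.6438 0.122 ]
top pad [388.1 175.7] [48.3 71.9] [ 0.5862 -0.1387]
top pad [347.4 168.7] [48.2 72.5] [ 0.6035 -0.0516]
top pad [306.5 161.5] [48.  72.6] [0.6213 0.0368]
top pad [266.4 154.7] [48.  70.4] [0.6383 0.1243]
```

```bash
python3 - <<'E'
from h import *
R={c:robot.read_camera(c) for c in("scene","top")}
P={"tall":(.4388,-.0042),"large":(.4513,.148),"slim":(.390,.2825),"jar":(.4715,-.1375)}
for c in R:
    S=8;rows=[]
    for n,(x,y) in P.items():
        u,v=proj(R[c],[x,y,.04])[0].astype(int)-22
        b=cv2.resize(R[c]["img"][v:v+44,u:u+44,::-1],None,fx=S,fy=S,interpolation=cv2.INTER_NEAREST)
        h=DIM[n]
        for pts,col in((ring(x,y,0,h[1]),(0,255,0)),(ring(x,y,h[0]-.034,h[1]),(0,255,0)),(ring(x,y,h[0],h[2]),(255,0,255))):
            q=((proj(R[c],pts)-[u,v]+.5)*S).astype(np.int32); cv2.polylines(b,[q],True,col,1)
        rows.append(cv2.resize(b,(299,299)))
    cv2.imwrite(f"pics/fit_{c}.png",np.vstack([np.hstack(rows[:2]),np.hstack(rows[2:])]))
for c,pts in {"scene":[(251,240),(298,246),(345,252),(393,258)],"top":[(389,176),(348,169),(307,162),(266,155)]}.items():
    g=cv2.cvtColor(R[c]["img"],cv2.COLOR_RGB2GRAY); S=6
    for u,v in pts:
        w=17 if c=="top" else 21
        crop=cv2.resize(g[v-w:v+w,u-w:u+w],None,fx=S,fy=S,interpolation=cv2.INTER_CUBIC)
        th=(float(g[v,u])+float(np.percentile(crop,95)))/2
        n,l,st,ce=cv2.connectedComponentsWithStats((crop<th).astype(np.uint8))
        k=l[w*S,w*S]; cs,_=cv2.findContours((l==k).astype(np.uint8),0,1)
        e=cv2.fitEllipse(max(cs,key=len)); cu=(e[0][0]+.5)/S-.5+u-w; cv_=(e[0][1]+.5)/S-.5+v-w
        print(c,th,np.round([cu,cv_],1),np.round(np.array(e[1])/S,1),np.round(ray(R[c],cu,cv_,.011),4))
E
```

```text
scene 175.0 [251.  240.4] [31.8 36.8] [ 0.59   -0.1409]
scene 174.5 [297.6 246. ] [32.6 36.6] [ 0.6079 -0.0531]
scene 173.0 [344.8 251.8] [32.9 36.9] [0.6259 0.0344]
scene 171.5 [392.9 257.6] [32.7 38. ] [0.6437 0.1222]
top 205.0 [388.1 175.8] [30.3 31.4] [ 0.586  -0.1387]
top 200.0 [347.1 168.5] [30.2 30.8] [ 0.6039 -0.051 ]
top 193.5 [306.3 161.2] [30.2 30.7] [0.6219 0.0372]
top 188.5 [266.  154.1] [29.7 30.7] [0.6396 0.1251]
```

View pics/fit_top.png

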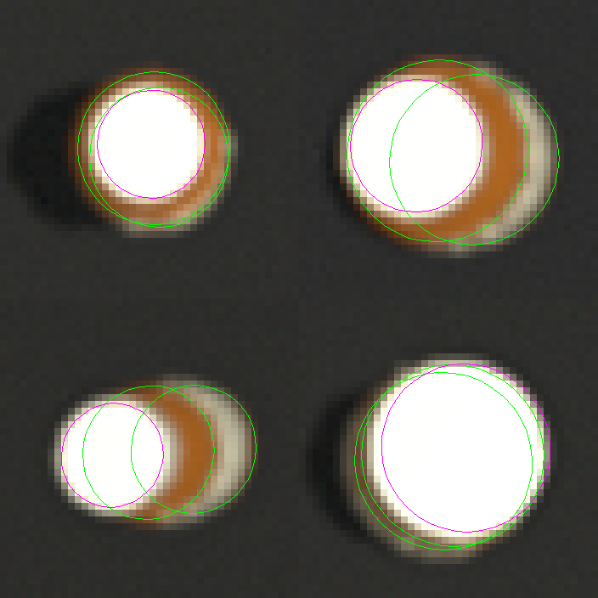

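View pics/fit_scene.png

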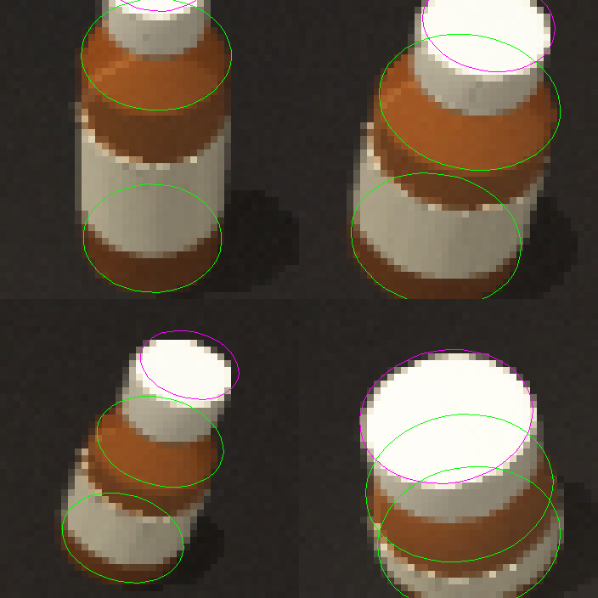

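The fitted outlines in both pictures match to about 2 mm. The pads nearest to farthest from the plate are A (.588,-.140), B (.606,-.052), C (.624,.036) and D (.642,.124), with jaw yaw −0.20 across the row. The jar goes first, so the gripper body never has to reach past a placed bottle. I'm moving above it now.

Emit:
move_arm:
  increments:
    - [91.8, -22, -35, -15, 0, 0, -0.092]
    - [91.8, -19, -36, -15, 0, 0, -0.092]
    - [91.8, -15, -38, 0, 0, 0, -0.092]
    - [91.8, -12, -39, 0, 0, 0, -0.092]
    - [91.8, -8, -40, 0, 0, 0, -0.092]
    - [91.8, -4, -41, 0, 0, 0, -0.092]
    - [91.8, -1, -41, 0, 0, 0, -0.092]
    - [91.8, 3, -41, 0, 0, 0, -0.092]
    - [91.8, 7, -40, 0, 0, 0, -0.092]
    - [91.8, 10, -40, 0, 0, 0, -0.092]
    - [91.8, 14, -38, 0, 0, 0, -0.092]
    - [91.8, 18, -37, 0, 0, 0, -0.092]
  newtons: 12

```text
time: 2.55
tool_pos: [0.472, -0.127, 0.2586]
tool_rot: [3.139, -0.004, -0.167]
contact_force: [0.7, -0.8, -0.1]
opening: 0.0914
```

```bash
python3 - <<'E'
from h import *
delta([.4715,-.1375,.20],-.2)
r=robot.read_camera("wrist"); b=r["img"][:,:,::-1].copy()
for n,(x,y) in {"tall":(.4388,-.0042),"jar":(.4715,-.1375)}.items():
    h=DIM[n]
    for pts,col in((ring(x,y,0,h[1]),(0,255,0)),(ring(x,y,h[0],h[2]),(255,0,255))):
        cv2.polylines(b,[proj(r,pts).astype(np.int32)],True,col,1)
for x,y in((.588,-.14),(.606,-.052)): cv2.polylines(b,[proj(r,ring(x,y,.011,.035)).astype(np.int32)],True,(0,255,255),1)
cv2.imwrite("pics/w1.png",b)
E
```

```text
shift [ 1.  10.3 58.6] turn [ 0.003 -0.004  0.033] pos [ 0.472  -0.127   0.2586] rot [ 3.139 -0.004 -0.167] F [ 0.7 -0.8 -0.1] op 0.0914 t 2.55
```

View pics/w1.png

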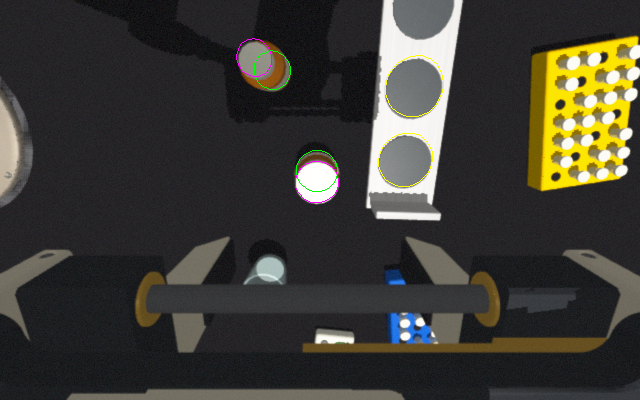

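The wrist view puts the jar at (317,180), pad A at (405,160) and pad B at (413,87). The overlays match to about 1 px. I'll measure these here, since the wrist camera is tied to the tool.

```bash
cat >> h.py <<'E'
def padfit(r,x,y,z=.011,S=6):
    g=cv2.cvtColor(r["img"],cv2.COLOR_RGB2GRAY); u,v=np.round(proj(r,[x,y,z])[0]).astype(int)
    q=proj(r,ring(x,y,z,.035)); w=int(np.abs(q-[u,v]).max()*1.15)+1
    crop=cv2.resize(g[v-w:v+w,u-w:u+w],None,fx=S,fy=S,interpolation=cv2.INTER_CUBIC)
    th=(float(np.median(g[v-3:v+4,u-3:u+4]))+float(np.percentile(crop,92)))/2
    n,l,st,ce=cv2.connectedComponentsWithStats((crop<th).astype(np.uint8))
    cs,_=cv2.findContours((l==l[w*S,w*S]).astype(np.uint8),0,1); e=cv2.fitEllipse(max(cs,key=len))
    cu=(e[0][0]+.5)/S-.5+u-w; cv_=(e[0][1]+.5)/S-.5+v-w
    return ray(r,cu,cv_,z),np.array(e[1])/S
def capfit(r,n,x,y,z0=0,S=4,thr=150):
    """white cap silhouette fit"""
    c=proj(r,[x,y,z0+DIM[n][0]])[0]; u0,v0=(c-30).astype(int)
    crop=cv2.resize(r["img"][v0:v0+60,u0:u0+60],None,fx=S,fy=S,interpolation=cv2.INTER_LINEAR)
    m=(crop.min(2)>thr).astype(np.uint8)
    def cost(p):
        q=(proj(r,ring(p[0],p[1],z0+DIM[n][0],DIM[n][2]))-[u0,v0]+.5)*S-.5
        f=fillhull(q,m.shape); near=cv2.dilate(f,np.ones((21,21)))
        return float(((m!=f)&(near>0)).sum())
    res=minimize(cost,[x,y],method="Nelder-Mead",options=dict(initial_simplex=[[x,y],[x+.006,y],[x,y+.006]],xatol=2e-4,fatol=1))
    return res.x,res.fun/S**2
E
python3 - <<'E'
from h import *
r=robot.read_camera("wrist")
for p in((.588,-.14),(.606,-.052)): print(*[np.round(k,4) for k in padfit(r,*p)])
for n,p in {"tall":(.4388,-.0042),"jar":(.4715,-.1375)}.items(): print(n,*[np.round(k,4) for k in capfit(r,n,*p,thr=140)], [np.round(k,4) for k in fit(r,n,*p,0)])
E
```

```text
[ 0.5862 -0.141 ] [50.7705 54.5961]
[ 0.604  -0.0531] [55.3559 60.9173]
tall [ 0.4546 -0.0492] 0.0 [array([ 0.4392, -0.0059]), np.float64(63.9375)]
jar [ 0.471  -0.1375] 15.375 [array([ 0.4706, -0.1386]), np.float64(54.75)]
```

Emit:
move_arm:
  increments:
    - [91.8, 0, 11, 30, 0.003, -0.004, 0.033]
    - [91.8, 0, 0, 50, 0, 0, 0]
    - [91.8, 0, 0, 40, 0, 0, 0]
    - [91.8, 0, 0, 25, 0, 0, 0]
    - [91.8, 0, 0, 0, 0, 0, 0]

```text
time: 3.28
tool_pos: [0.4707, -0.1392, 0.1106]
tool_rot: [3.141, -0.003, -0.202]
contact_force: [-0.8, -0.2, 0.8]
opening: 0.0917
```

```bash
python3 - <<'E'
from h import *
delta([.471,-.138,.005],-.2)
E
```

```text
shift [ -0.2  -1.3 105.6] turn [ 0.001 -0.003 -0.002] pos [ 0.4707 -0.1392  0.1106] rot [ 3.141e+00 -3.000e-03 -2.020e-01] F [-0.8 -0.2  0.8] op 0.0917 t 3.27
```

Emit:
move_arm:
  increments:
    - [91.8, 0, -1, 30, 0.001, -0.003, -0.002]
    - [91.8, 0, 0, 30, 0, 0, 0]
    - [91.8, 0, 0, 20, 0, 0, 0]
    - [91.8, 0, 0, 15, 0, 0, 0]
    - [91.8, 0, 0, 7, 0, 0, 0]
    - [91.8, 0, 0, 0, 0, 0, 0]

```text
time: 4.03
tool_pos: [0.4756, -0.143, 0.0128]
tool_rot: [3.138, -0.012, -0.204]
contact_force: [0.7, 0.2, 0.1]
opening: 0.092
```

```bash
python3 - <<'E'
from h import *
delta([.471,-.138,.005],-.2)
r=robot.read_camera("wrist"); cv2.imwrite("pics/w2.png",r["img"][:,:,::-1])
print(proj(r,[[*robot.observe()["tool_pos"][:2],.06]]))
E
```

```text
shift [-5.7 -4.   7.7] turn [ 0.003 -0.012 -0.004] pos [ 0.4756 -0.143   0.0128] rot [ 3.138 -0.012 -0.204] F [0.7 0.2 0.1] op 0.092 t 4.03
[[318.10961888 306.52497944]]
```

View pics/w2.png

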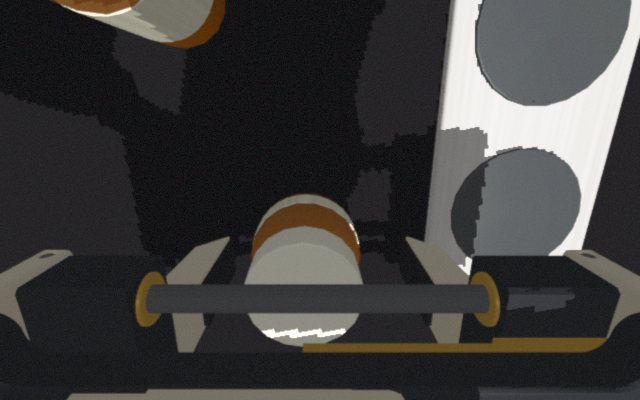

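The jar stands between the open fingers with its cap centred at about (304,290). That is slightly left of the tool centre at (318,306), which matches the measured 5 mm offset, so I'll correct it.

Emit:
move_arm:
  increments:
    - [91.8, -5.5, -4, 5, 0.003, -0.012, -0.004]
    - [91.8, 0, 0, 2, 0, 0, 0]
    - [91.8, 0, 0, 0, 0, 0, 0]

```text
time: 4.45
tool_pos: [0.4718, -0.1379, 0.0068]
tool_rot: [3.141, -0.002, -0.199]
contact_force: [-0.6, -0.1, -0.2]
opening: 0.0915
```

```bash
python3 - <<'E'
from h import *
delta([.471,-.138,.005],-.2)
r=robot.read_camera("wrist"); cv2.imwrite("pics/w3.png",r["img"][150:,150:500,::-1])
E
```

```text
shift [-0.7  0.3  1.8] turn [ 0.001 -0.002  0.001] pos [ 0.4718 -0.1379  0.0068] rot [ 3.141e+00 -2.000e-03 -1.990e-01] F [-0.6 -0.1 -0.2] op 0.0915 t 4.45
```

View pics/w3.png

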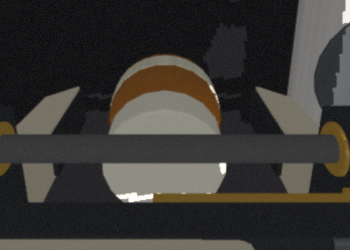

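Emit:
move_arm:
  increments:
    - [91.8, -0.5, 0, 2, 0, 0, 0]
    - [70, 0, 0, 0, 0, 0, 0]
    - [60, 0, 0, 0, 0, 0, 0]
    - [50, 0, 0, 0, 0, 0, 0]
    - [50, 0, 0, 0, 0, 0, 0]
    - [50, 0, 0, 0, 0, 0, 0]
    - [50, 0, 0, 0, 0, 0, 0]
    - [50, 0, 0, 0, 0, 0, 0]
  newtons: 20

```text
time: 5.5
tool_pos: [0.4713, -0.1379, 0.0048]
tool_rot: [3.141, -0.002, -0.199]
contact_force: [-0.8, -0.5, -0.2]
opening: 0.0553
```

Emit:
move_arm:
  increments:
    - [50, 0, 0, -8, 0, 0, 0]
    - [50, 0, 0, -20, 0, 0, 0]
    - [50, 0, 0, -30, 0, 0, 0]
    - [50, 0, 0, -30, 0, 0, 0]
    - [50, 5, -12, -20, 0, 0, 0]
    - [50, 9, -24, -10, 0, 0, 0]
    - [50, 12, -30, 0, 0, 0, 0]
    - [50, 12, -30, 0, 0, 0, 0]
    - [50, 12, -30, 0, 0, 0, 0]
    - [50, 12, -30, 0, 0, 0, 0]
    - [50, 12, -30, 0, 0, 0, 0]
    - [50, 12, -30, 0, 0, 0, 0]

```text
time: 7.0
tool_pos: [0.5998, 0.0614, 0.1313]
tool_rot: [3.141, -0.002, -0.204]
contact_force: [0.5, -0.8, -0.7]
opening: 0.0556
```

```bash
python3 - <<'E'
from h import *
delta([.641,.1245,.02],-.2)
for c in("wrist","scene"):
    r=robot.read_camera(c); cv2.imwrite(f"pics/{c}4.png",r["img"][:,:,::-1])
    for p in((.641,.1245),(.623,.0365)): print(c,*[np.round(k,4) for k in padfit(r,*p)])
E
```

```text
shift [ 27.4 -70.3 111.3] turn [ 0.001 -0.002 -0.004] pos [0.5998 0.0614 0.1313] rot [ 3.141e+00 -2.000e-03 -2.040e-01] F [ 0.5 -0.8 -0.7] op 0.0556 t 7.0
wrist [0.6393 0.1218] [78.2842 82.865 ]
wrist [0.6184 0.0263] [83.3238 89.0493]
scene [0.6432 0.1214] [33.0074 36.8652]
scene [0.6259 0.0344] [32.8573 36.8829]
```

View pics/wrist4.png

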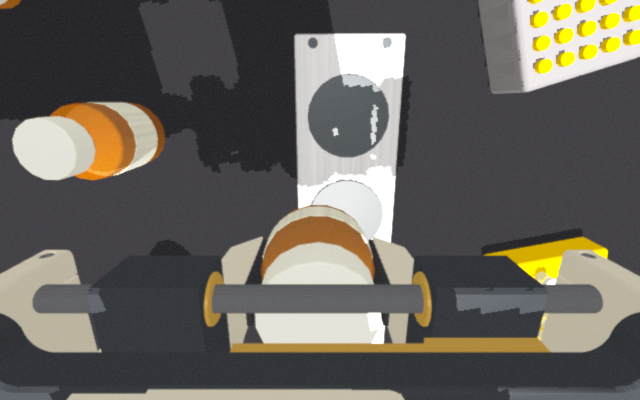

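View pics/scene4.png

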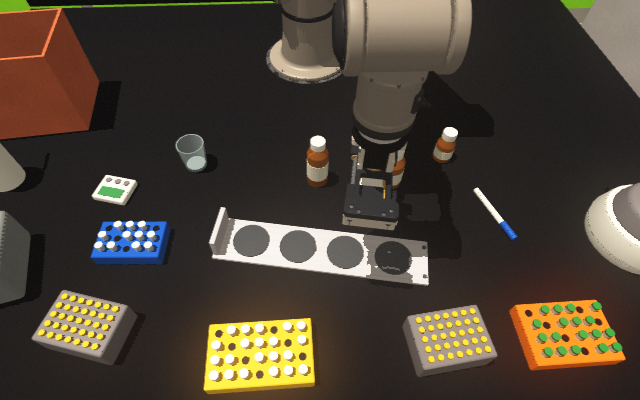

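The jar is held upright between the fingers. Pad D shows at (348,115) in the wrist view and (393,258) in the scene view, and the estimates average (.640,.1225). I'll go above it, then lower.

Emit:
move_arm:
  increments:
    - [50, 8, -24, 0, 0, 0, 0]
    - [50, 12, -28, 10, 0, 0, 0]
    - [50, 7, -16, 20, 0, 0, 0]
    - [50, 0, 0, 15, 0, 0, 0]
    - [50, 0, 0, 0, 0, 0, 0]

```text
time: 7.72
tool_pos: [0.6392, 0.1229, 0.0856]
tool_rot: [3.139, -0.0, -0.201]
contact_force: [-0.3, 0.6, -1.1]
opening: 0.0557
```

```bash
python3 - <<'E'
from h import *
delta([.640,.1225,.016],-.2)
r=robot.read_camera("wrist"); cv2.imwrite("pics/w5.png",r["img"][:,:,::-1])
E
```

```text
shift [ 0.9  0.1 69.6] turn [ 0.002 -0.    -0.001] pos [0.6392 0.1229 0.0856] rot [ 3.139 -0.    -0.201] F [-0.3  0.6 -1.1] op 0.0557 t 7.72
```

View pics/w5.png

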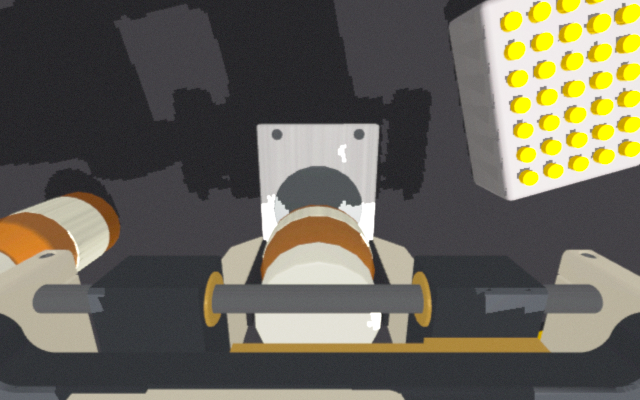

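The strip and pad D are centred left-right on the held jar, at column 318. Lowering now.

Emit:
move_arm:
  increments:
    - [50, 0.8, 0, 16, 0.002, 0, 0]
    - [50, 0, 0, 16, 0, 0, 0]
    - [50, 0, 0, 14, 0, 0, 0]
    - [50, 0, 0, 8, 0, 0, 0]
    - [50, 0, 0, 5, 0, 0, 0]
    - [50, 0, 0, 0, 0, 0, 0]

```text
time: 8.52
tool_pos: [0.6407, 0.1209, 0.0245]
tool_rot: [-3.141, -0.003, -0.203]
contact_force: [0.3, 0.8, -1.8]
opening: 0.0558
```

```bash
python3 - <<'E'
from h import *
delta([.640,.1225,.016],-.2)
E
```

```text
shift [-1.  -1.4  8.5] turn [-0.    -0.003 -0.003] pos [0.6407 0.1209 0.0245] rot [-3.141e+00 -3.000e-03 -2.030e-01] F [ 0.3  0.8 -1.8] op 0.0558 t 8.53
```

Emit:
move_arm:
  increments:
    - [50, -1, -1.5, 3, 0, -0.003, -0.003]
    - [50, 0, 0, 3, 0, 0, 0]
    - [50, 0, 0, 1.5, 0, 0, 0]
    - [50, 0, 0, 0, 0, 0, 0]

```text
time: 9.02
tool_pos: [0.6408, 0.123, 0.0177]
tool_rot: [-3.141, -0.002, -0.2]
contact_force: [-0.0, -0.3, -1.6]
opening: 0.0554
```

```bash
python3 - <<'E'
from h import *
delta([.640,.1225,.016],-.2)
E
```

```text
shift [-0.7  0.6  1.7] turn [-0.001 -0.002  0.   ] pos [0.6408 0.123  0.0177] rot [-3.141e+00 -2.000e-03 -2.000e-01] F [-0.  -0.3 -1.6] op 0.0554 t 9.03
```

Emit:
move_arm:
  increments:
    - [50, 0, 0, 1, 0, 0, 0]
    - [50, 0, 0, 0.8, 0, 0, 0]
    - [50, 0, 0, 0, 0, 0, 0]

```text
time: 9.4
tool_pos: [0.6409, 0.1229, 0.016]
tool_rot: [-3.141, -0.002, -0.2]
contact_force: [0.2, 0.6, -2.0]
opening: 0.0556
```

Emit:
move_arm:
  increments:
    - [50, 0, 0, 0.6, 0, 0, 0]
    - [50, 0, 0, 0.4, 0, 0, 0]
    - [50, 0, 0, 0, 0, 0, 0]

```text
time: 9.78
tool_pos: [0.641, 0.1229, 0.0159]
tool_rot: [-3.14, -0.003, -0.2]
contact_force: [-0.0, 0.1, -0.7]
opening: 0.0554
```

The force drop shows contact with the pad, so I'm releasing.

Emit:
move_arm:
  increments:
    - [57, 0, 0, 0, 0, 0, 0]
    - [60, 0, 0, 0, 0, 0, 0]
    - [66, 0, 0, 0, 0, 0, 0]
    - [75, 0, 0, 0, 0, 0, 0]
    - [80, 0, 0, 0, 0, 0, 0]
    - [80, 0, 0, -6, 0, 0, 0]
    - [80, 0, 0, -20, 0, 0, 0]
    - [80, 0, 0, -30, 0, 0, 0]
    - [80, 0, 0, -40, 0, 0, 0]
    - [91, 0, 0, -40, 0, 0, 0]
    - [91, 0, 0, 0, 0, 0, 0]

```text
time: 11.15
tool_pos: [0.6412, 0.1229, 0.1579]
tool_rot: [-3.14, -0.005, -0.2]
contact_force: [-0.1, -0.5, 0.1]
opening: 0.0903
```

```bash
python3 - <<'E'
from h import *
r=robot.read_camera("wrist"); b=r["img"][:,:,::-1].copy(); 
print(robot.observe()["tool_pos"])
for n,p,z in(("jar",(.641,.1229),.011),("large",(.4513,.148),0),("tall",(.4388,-.0042),0)):
    print(n,*[np.round(k,4) for k in fit(r,n,*p,z)],*[np.round(k,4) for k in capfit(r,n,*p,z)]) if n!="tall" else 0
    cv2.polylines(b,[proj(r,ring(*p,z+DIM[n][0],DIM[n][2])).astype(np.int32)],True,(255,0,255),1)
for p in((.640,.1225),(.6225,.0355),(.605,-.0525)):
    print(*[np.round(k,4) for k in padfit(r,*p)]) if p[1]<.1 else 0
    cv2.polylines(b,[proj(r,ring(*p,.011,.035)).astype(np.int32)],True,(0,255,255),1)
cv2.imwrite("pics/w6.png",b)
E
```

```text
[0.64004936 0.12275126 0.15566773]
jar [0.7009 0.0483] 0.0 [0.6845 0.0509] 0.0
large [0.4484 0.1452] 119.875 [0.4515 0.1461] 251.5
[0.6197 0.0245] [74.7181 76.3205]
[ 0.605  -0.0525] [76.2561 84.1643]
```

View pics/w6.png

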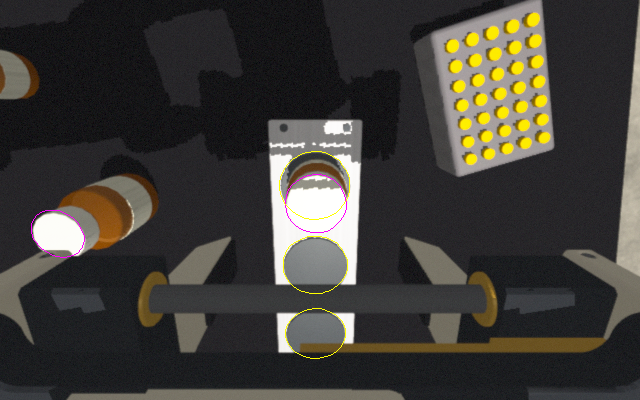

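The jar stands upright on pad D: the cap outline at (316,203) matches and the pad rings overlay exactly. The tall bottle is next.

Emit:
move_arm:
  increments:
    - [91.8, 0, 0, -30, 0, 0, 0]
    - [91.8, -20, 20, -35, 0, 0, 0]
    - [91.8, -24, 24, 0, 0, 0, 0]
    - [91.8, -28, 27, 0, 0, 0, 0]
    - [91.8, -28, 27, 0, 0, 0, 0]
    - [91.8, -28, 27, 0, 0, 0, 0]
    - [91.8, -28, 27, 0, 0, 0, 0]
    - [91.8, -20, 18, 0, 0, 0, 0]
    - [91.8, 0, 0, 0, 0, 0, 0]

```text
time: 12.32
tool_pos: [0.4216, -0.0121, 0.2131]
tool_rot: [3.139, 0.019, -0.2]
contact_force: [-0.0, -0.2, -0.2]
opening: 0.0922
```

```bash
python3 - <<'E'
from h import *
delta([.439,-.0048,.20],-.2)
r=robot.read_camera("wrist"); b=r["img"][:,:,::-1].copy()
for n,p,z in(("tall",(.439,-.0048),0),):
    print(n,*[np.round(k,4) for k in fit(r,n,*p,z)])
    cv2.polylines(b,[proj(r,ring(*p,z+DIM[n][0],DIM[n][2])).astype(np.int32)],True,(255,0,255),1)
    cv2.polylines(b,[proj(r,ring(*p,z,DIM[n][1])).astype(np.int32)],True,(0,255,0),1)
cv2.imwrite("pics/w7.png",b)
E
```

```text
shift [ 15.9 -10.6  12.7] turn [0.003 0.019 0.   ] pos [ 0.4216 -0.0121  0.2131] rot [ 3.139  0.019 -0.2  ] F [-0.  -0.2 -0.2] op 0.0922 t 12.32
tall [ 0.4388 -0.0062] 75.125
```

View pics/w7.png

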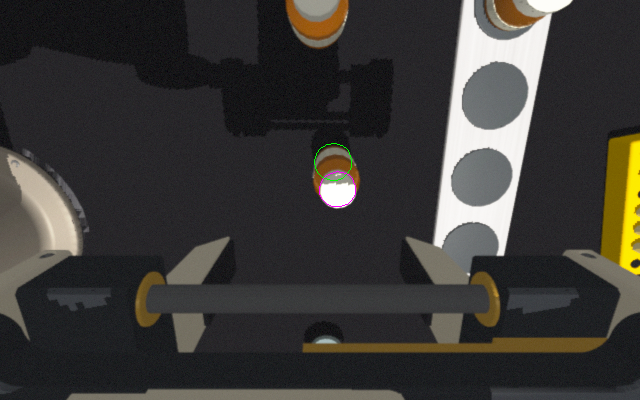

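The tall bottle's cap is at (338,189), as predicted.

Emit:
move_arm:
  increments:
    - [91.8, 16, -10, 0, 0.003, 0.019, 0]
    - [91.8, 0, 0, 10, 0, 0, 0]
    - [91.8, 0, 0, 0, 0, 0, 0]

```text
time: 12.75
tool_pos: [0.4432, -0.0035, 0.201]
tool_rot: [-3.14, -0.001, -0.198]
contact_force: [0.1, -0.5, 0.8]
opening: 0.0922
```

```bash
python3 - <<'E'
from h import *
delta([.439,-.0055,.061],-.2)
E
```

```text
shift [ -3.9   3.  140. ] turn [-0.001 -0.001  0.002] pos [ 0.4432 -0.0035  0.201 ] rot [-3.14e+00 -1.00e-03 -1.98e-01] F [ 0.1 -0.5  0.8] op 0.0922 t 12.75
```

Emit:
move_arm:
  increments:
    - [91.8, -3.8, 2.8, 20, 0, 0, 0.002]
    - [91.8, 0, 0, 25, 0, 0, 0]
    - [91.8, 0, 0, 25, 0, 0, 0]
    - [91.8, 0, 0, 25, 0, 0, 0]
    - [91.8, 0, 0, 15, 0, 0, 0]
    - [91.8, 0, 0, 8, 0, 0, 0]
    - [91.8, 0, 0, 0, 0, 0, 0]

```text
time: 13.62
tool_pos: [0.4405, -0.0041, 0.0783]
tool_rot: [-3.14, -0.0, -0.196]
contact_force: [0.0, 0.2, 0.1]
opening: 0.0916
```

```bash
python3 - <<'E'
from h import *
delta([.439,-.0055,.061],-.2)
r=robot.read_camera("wrist"); cv2.imwrite("pics/w8.png",r["img"][:,:,::-1])
E
```

```text
shift [-1.2  1.7 17.3] turn [-0.001 -0.     0.004] pos [ 0.4405 -0.0041  0.0783] rot [-3.14  -0.    -0.196] F [0.  0.2 0.1] op 0.0916 t 13.62
```

View pics/w8.png

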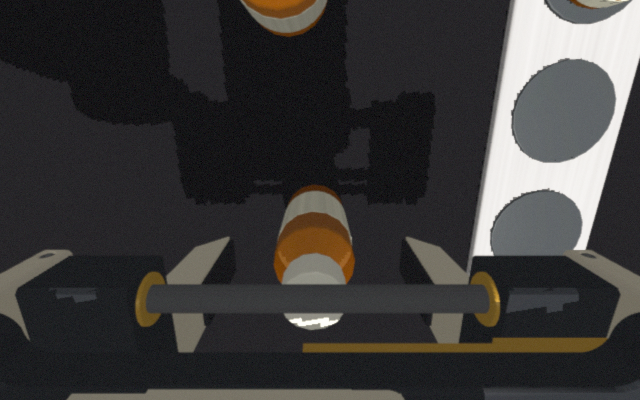

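The tall bottle is centred between the fingers at column 314. I'll finish the descent and grip.

Emit:
move_arm:
  increments:
    - [91.8, -1.2, 1.6, 10, 0, 0, 0.004]
    - [91.8, 0, 0, 7, 0, 0, 0]
    - [80, 0, 0, 0, 0, 0, 0]
    - [60, 0, 0, 0, 0, 0, 0]
    - [50, 0, 0, 0, 0, 0, 0]
    - [45, 0, 0, 0, 0, 0, 0]
    - [38, 0, 0, 0, 0, 0, 0]
    - [38, 0, 0, 0, 0, 0, 0]
    - [38, 0, 0, 0, 0, 0, 0]
    - [38, 0, 0, 0, 0, 0, 0]
    - [38, 0, 0, 0, 0, 0, 0]
  newtons: 20

```text
time: 15.05
tool_pos: [0.4403, -0.0057, 0.0621]
tool_rot: [-3.14, -0.004, -0.201]
contact_force: [-0.1, -0.5, -0.9]
opening: 0.0436
```

Emit:
move_arm:
  increments:
    - [38, 0, 0, -8, 0, 0, 0]
    - [38, 0, 0, -20, 0, 0, 0]
    - [38, 0, 0, -30, 0, 0, 0]
    - [38, 5, 3, -25, 0, 0, 0]
    - [38, 15, 9, -10, 0, 0, 0]
    - [38, 25, 15, 0, 0, 0, 0]
    - [38, 25, 15, 0, 0, 0, 0]
    - [38, 25, 15, 0, 0, 0, 0]
    - [38, 25, 15, 0, 0, 0, 0]
    - [38, 25, 15, 0, 0, 0, 0]
    - [38, 15, 9, 0, 0, 0, 0]
    - [38, 0, 0, 0, 0, 0, 0]

```text
time: 16.55
tool_pos: [0.5791, -0.1346, 0.1615]
tool_rot: [-3.14, -0.001, -0.2]
contact_force: [-0.6, 0.9, -2.7]
opening: 0.0437
```

```bash
python3 - <<'E'
from h import *
delta([.587,-.140,.0731],-.2)
r=robot.read_camera("wrist"); b=r["img"][:,:,::-1].copy()
for p in((.587,-.140),(.605,-.0525),(.623,.0355)): cv2.polylines(b,[proj(r,ring(*p,.011,.035)).astype(np.int32)],True,(0,255,255),1)
cv2.imwrite("pics/w9.png",b)
E
```

```text
shift [ 8.8  3.8 88.4] turn [-0.001 -0.001  0.   ] pos [ 0.5791 -0.1346  0.1615] rot [-3.14e+00 -1.00e-03 -2.00e-01] F [-0.6  0.9 -2.7] op 0.0437 t 16.55
```

View pics/w9.png

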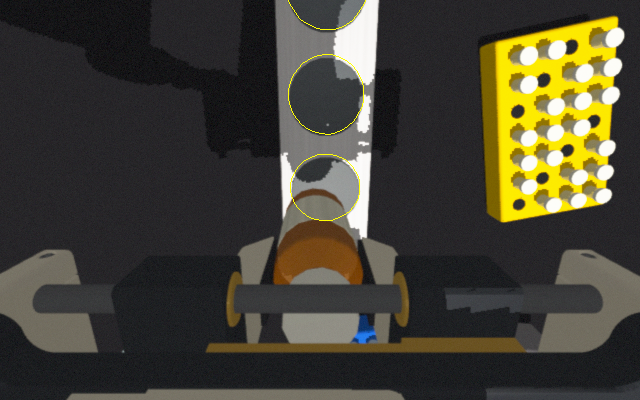

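The tall bottle is held upright, and the predicted pad rings sit on pads A (325,187) and B (325,95). I'll align and lower.

Emit:
move_arm:
  increments:
    - [38, 8.5, 3.8, 5, 0, 0, 0]
    - [38, 0, 0, 16, 0, 0, 0]
    - [38, 0, 0, 18, 0, 0, 0]
    - [38, 0, 0, 18, 0, 0, 0]
    - [38, 0, 0, 14, 0, 0, 0]
    - [38, 0, 0, 8, 0, 0, 0]
    - [38, 0, 0, 0, 0, 0, 0]

```text
time: 17.48
tool_pos: [0.5833, -0.1364, 0.0761]
tool_rot: [-3.139, 0.005, -0.197]
contact_force: [-0.8, -0.0, -2.1]
opening: 0.0433
```

```bash
python3 - <<'E'
from h import *
delta([.587,-.140,.0731],-.2)
E
```

```text
shift [4.4 2.8 2.9] turn [-0.003  0.005  0.003] pos [ 0.5833 -0.1364  0.0761] rot [-3.139  0.005 -0.197] F [-0.8 -0.  -2.1] op 0.0433 t 17.48
```

Emit:
move_arm:
  increments:
    - [38, 4.2, 2.8, 0, -0.003, 0.005, 0.003]
    - [38, 0, 0, 0, 0, 0, 0]

```text
time: 17.73
tool_pos: [0.5878, -0.1405, 0.0771]
tool_rot: [3.141, -0.002, -0.2]
contact_force: [-0.2, 0.9, -1.3]
opening: 0.0438
```

```bash
python3 - <<'E'
from h import *
delta([.587,-.140,.0731],-.2)
E
```

```text
shift [-0.9 -0.3  4. ] turn [ 0.001 -0.002 -0.   ] pos [ 0.5878 -0.1405  0.0771] rot [ 3.141e+00 -2.000e-03 -2.000e-01] F [-0.2  0.9 -1.3] op 0.0438 t 17.73
```

Emit:
move_arm:
  increments:
    - [38, -0.6, 0, 1.5, 0, -0.002, 0]
    - [38, 0, 0, 1.2, 0, 0, 0]
    - [38, 0, 0, 0.6, 0, 0, 0]
    - [38, 0, 0, 0, 0, 0, 0]

```text
time: 18.23
tool_pos: [0.5876, -0.1406, 0.0745]
tool_rot: [3.141, -0.002, -0.201]
contact_force: [-0.4, -0.5, -1.9]
opening: 0.0432
```

Emit:
move_arm:
  increments:
    - [38, 0, 0, 0.5, 0, 0, 0]
    - [38, 0, 0, 0, 0, 0, 0]

```text
time: 18.48
tool_pos: [0.5876, -0.1405, 0.074]
tool_rot: [3.141, -0.002, -0.2]
contact_force: [0.1, 0.7, -2.9]
opening: 0.0437
```

Emit:
move_arm:
  increments:
    - [38, 0, 0, 0.7, 0, 0, 0]
    - [38, 0, 0, 0.5, 0, 0, 0]
    - [38, 0, 0, 0, 0, 0, 0]

```text
time: 18.85
tool_pos: [0.5877, -0.1406, 0.0732]
tool_rot: [3.141, -0.002, -0.2]
contact_force: [0.2, 0.9, -0.8]
opening: 0.0441
```

Emit:
move_arm:
  increments:
    - [38, 0, 0, 0.4, 0, 0, 0]
    - [45, 0, 0, 0, 0, 0, 0]
    - [48, 0, 0, 0, 0, 0, 0]
    - [55, 0, 0, 0, 0, 0, 0]
    - [65, 0, 0, 0, 0, 0, 0]
    - [75, 0, 0, 0, 0, 0, 0]
    - [80, 0, 0, -8, 0, 0, 0]
    - [80, 0, 0, -25, 0, 0, 0]
    - [80, 0, 0, -35, 0, 0, 0]
    - [80, 0, 0, -40, 0, 0, 0]
    - [91, 0, 0, -35, 0, 0, 0]
    - [91, 0, 0, 0, 0, 0, 0]

```text
time: 20.35
tool_pos: [0.588, -0.1406, 0.2234]
tool_rot: [3.14, -0.006, -0.2]
contact_force: [0.4, 0.5, -0.7]
opening: 0.0902
```

```bash
python3 - <<'E'
from h import *
delta([.451,.1465,.20],-.2)
r=robot.read_camera("wrist"); b=r["img"][:,:,::-1].copy(); p=(.587,-.1405);z=.011
cv2.polylines(b,[proj(r,ring(*p,z+.12,.015)).astype(np.int32)],True,(255,0,255),1)
for p in((.587,-.140),(.605,-.0525),(.623,.0355)): cv2.polylines(b,[proj(r,ring(*p,.011,.035)).astype(np.int32)],True,(0,255,255),1)
cv2.imwrite("pics/w10.png",b)
E
```

```text
shift [-191.5 -254.1   21.9] turn [ 0.002 -0.006 -0.   ] pos [ 0.588  -0.1406  0.2234] rot [ 3.14  -0.006 -0.2  ] F [ 0.4  0.5 -0.7] op 0.0902 t 20.35
```

View pics/w10.png

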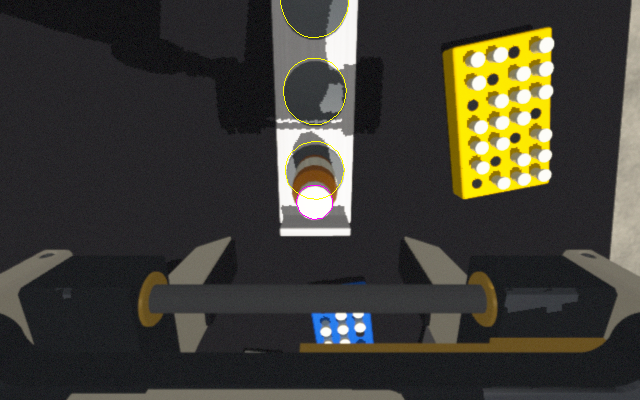

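The tall bottle stands upright on pad A with its cap at (314,202), as predicted. Now the large bottle.

Emit:
move_arm:
  increments:
    - [91.8, -12, -16, 0, 0, 0, 0]
    - [91.8, -22, -30, 0, 0, 0, 0]
    - [91.8, -26, -35, 0, 0, 0, 0]
    - [91.8, -26, -35, 0, 0, 0, 0]
    - [91.8, -26, -35, 0, 0, 0, 0]
    - [91.8, -26, -35, 0, 0, 0, 0]
    - [91.8, -26, -35, 0, 0, 0, 0]
    - [91.8, -16, -20, 0, 0, 0, 0]
    - [91.8, 0, 0, 0, 0, 0, 0]
    - [91.8, 0, 0, 0, 0, 0, 0]

```text
time: 21.65
tool_pos: [0.4403, 0.1471, 0.2103]
tool_rot: [3.139, 0.024, -0.197]
contact_force: [0.4, -0.7, 0.0]
opening: 0.0919
```

```bash
python3 - <<'E'
from h import *
delta([.451,.1465,.20],-.2)
r=robot.read_camera("wrist"); b=r["img"][:,:,::-1].copy()
for n,p,z in(("large",(.451,.1465),0),):
    print(n,*[np.round(k,4) for k in fit(r,n,*p,z)])
    cv2.polylines(b,[proj(r,ring(*p,z+DIM[n][0],DIM[n][2])).astype(np.int32)],True,(255,0,255),1)
    cv2.polylines(b,[proj(r,ring(*p,z,DIM[n][1])).astype(np.int32)],True,(0,255,0),1)
cv2.imwrite("pics/w11.png",b)
E
```

```text
shift [10.9 -1.6 10. ] turn [0.002 0.024 0.003] pos [0.4403 0.1471 0.2103] rot [ 3.139  0.024 -0.197] F [ 0.4 -0.7  0. ] op 0.0919 t 21.65
large [0.4506 0.1452] 150.0625
```

View pics/w11.png

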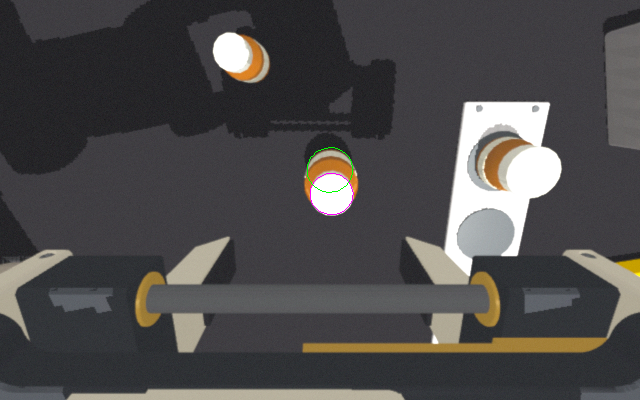

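The large bottle's cap is at (331,193), matching the prediction. Align and descend.

Emit:
move_arm:
  increments:
    - [91.8, 10, -1, 5, 0.002, 0.024, 0.003]
    - [91.8, 0, 0, 5, 0, 0, 0]
    - [91.8, 0, 0, 20, 0, 0, 0]
    - [91.8, 0, 0, 20, 0, 0, 0]
    - [91.8, 0, 0, 10, 0, 0, 0]
    - [91.8, 0, 0, 0, 0, 0, 0]

```text
time: 22.45
tool_pos: [0.4525, 0.1427, 0.1465]
tool_rot: [3.141, -0.001, -0.207]
contact_force: [-0.2, -1.2, -0.5]
opening: 0.0916
```

```bash
python3 - <<'E'
from h import *
delta([.451,.146,.040],-.2)
E
```

```text
shift [ -2.3  -2.9 106.5] turn [ 0.001 -0.001 -0.007] pos [0.4525 0.1427 0.1465] rot [ 3.141e+00 -1.000e-03 -2.070e-01] F [-0.2 -1.2 -0.5] op 0.0916 t 22.45
```

Emit:
move_arm:
  increments:
    - [91.8, -2, -2.8, 12, 0, -0.001, -0.007]
    - [91.8, 0, 0, 22, 0, 0, 0]
    - [91.8, 0, 0, 22, 0, 0, 0]
    - [91.8, 0, 0, 18, 0, 0, 0]
    - [91.8, 0, 0, 12, 0, 0, 0]
    - [91.8, 0, 0, 0, 0, 0, 0]

```text
time: 23.2
tool_pos: [0.4528, 0.1469, 0.0584]
tool_rot: [-3.14, -0.005, -0.198]
contact_force: [-0.1, 0.6, -0.2]
opening: 0.0923
```

```bash
python3 - <<'E'
from h import *
delta([.451,.146,.040],-.2)
r=robot.read_camera("wrist"); cv2.imwrite("pics/w12.png",r["img"][:,:,::-1])
E
```

```text
shift [-1.7  1.3 18.4] turn [-0.001 -0.005  0.002] pos [0.4528 0.1469 0.0584] rot [-3.14  -0.005 -0.198] F [-0.1  0.6 -0.2] op 0.0923 t 23.2
```

View pics/w12.png

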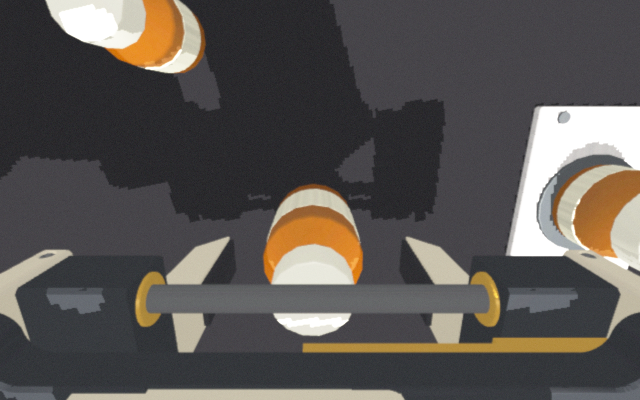

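The large bottle is centred at column 313. Down the last 18 mm and grip.

Emit:
move_arm:
  increments:
    - [91.8, -1.6, 1.2, 10, 0, -0.005, 0.002]
    - [91.8, 0, 0, 7, 0, 0, 0]
    - [85, 0, 0, 0, 0, 0, 0]
    - [70, 0, 0, 0, 0, 0, 0]
    - [60, 0, 0, 0, 0, 0, 0]
    - [50, 0, 0, 0, 0, 0, 0]
    - [48, 0, 0, 0, 0, 0, 0]
    - [48, 0, 0, 0, 0, 0, 0]
    - [48, 0, 0, 0, 0, 0, 0]
    - [48, 0, 0, 0, 0, 0, 0]
  newtons: 20

```text
time: 24.5
tool_pos: [0.4526, 0.1463, 0.0425]
tool_rot: [-3.139, -0.004, -0.2]
contact_force: [-0.4, -0.2, -0.8]
opening: 0.053
```

Emit:
move_arm:
  increments:
    - [48, 0, 0, -8, 0, 0, 0]
    - [48, 0, 0, -20, 0, 0, 0]
    - [48, 0, 0, -30, 0, 0, 0]
    - [48, 6, 5, -25, 0, 0, 0]
    - [48, 16, 14, -10, 0, 0, 0]
    - [48, 25, 22, 0, 0, 0, 0]
    - [48, 28, 24, 0, 0, 0, 0]
    - [48, 28, 24, 0, 0, 0, 0]
    - [48, 28, 24, 0, 0, 0, 0]
    - [48, 25, 22, 0, 0, 0, 0]
    - [48, 14, 12, 0, 0, 0, 0]
    - [48, 0, 0, 0, 0, 0, 0]

```text
time: 26.0
tool_pos: [0.5927, -0.037, 0.1437]
tool_rot: [-3.138, -0.006, -0.199]
contact_force: [-0.1, 0.2, -1.6]
opening: 0.0533
```

```bash
python3 - <<'E'
from h import *
delta([.605,-.0525,.0535],-.2)
r=robot.read_camera("wrist"); b=r["img"][:,:,::-1].copy()
for p in((.605,-.0525),(.623,.0355)): cv2.polylines(b,[proj(r,ring(*p,.011,.035)).astype(np.int32)],True,(0,255,255),1)
cv2.imwrite("pics/w13.png",b)
E
```

```text
shift [14.6 13.  90.3] turn [-0.003 -0.006  0.001] pos [ 0.5927 -0.037   0.1437] rot [-3.138 -0.006 -0.199] F [-0.1  0.2 -1.6] op 0.0533 t 26.0
```

View pics/w13.png

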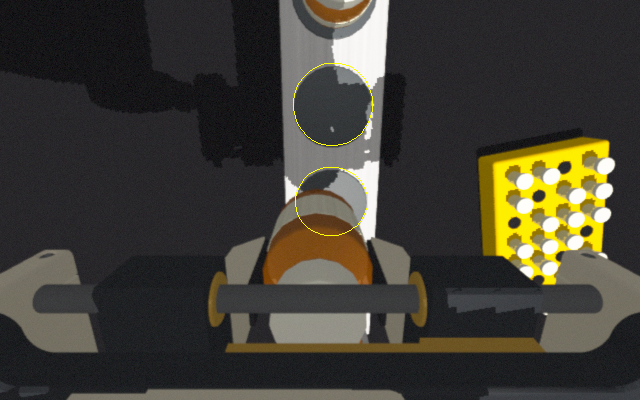

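The large bottle is held upright, and the rings fit pads B (331,202) and C (333,105). Moving over pad B.

Emit:
move_arm:
  increments:
    - [48, 8, 7, 0, -0.003, -0.006, 0]
    - [48, 6, 5.5, 10, 0, 0, 0]
    - [48, 0, 0, 18, 0, 0, 0]
    - [48, 0, 0, 18, 0, 0, 0]
    - [48, 0, 0, 14, 0, 0, 0]
    - [48, 0, 0, 8, 0, 0, 0]
    - [48, 0, 0, 0, 0, 0, 0]

```text
time: 26.92
tool_pos: [0.603, -0.0501, 0.0718]
tool_rot: [-3.141, 0.003, -0.195]
contact_force: [0.5, -0.9, -2.4]
opening: 0.0531
```

```bash
python3 - <<'E'
from h import *
delta([.605,-.0525,.0535],-.2)
E
```

```text
shift [ 2.4  2.  18.3] turn [-0.     0.003  0.005] pos [ 0.603  -0.0501  0.0718] rot [-3.141e+00  3.000e-03 -1.950e-01] F [ 0.5 -0.9 -2.4] op 0.0531 t 26.93
```

Emit:
move_arm:
  increments:
    - [48, 2.2, 2, 6, 0, 0.003, 0.005]
    - [48, 0, 0, 5, 0, 0, 0]
    - [48, 0, 0, 2.5, 0, 0, 0]
    - [48, 0, 0, 0, 0, 0, 0]

```text
time: 27.42
tool_pos: [0.6059, -0.0529, 0.0588]
tool_rot: [-3.141, -0.003, -0.2]
contact_force: [-0.4, 0.1, -1.2]
opening: 0.0529
```

```bash
python3 - <<'E'
from h import *
delta([.605,-.0525,.0535],-.2)
E
```

```text
shift [-1.  -0.2  5.3] turn [-0.    -0.003 -0.   ] pos [ 0.6059 -0.0529  0.0588] rot [-3.141e+00 -3.000e-03 -2.000e-01] F [-0.4  0.1 -1.2] op 0.0529 t 27.43
```

Emit:
move_arm:
  increments:
    - [48, -0.8, 0, 1.5, 0, -0.003, 0]
    - [48, 0, 0, 1.5, 0, 0, 0]
    - [48, 0, 0, 1, 0, 0, 0]
    - [48, 0, 0, 0, 0, 0, 0]

```text
time: 27.92
tool_pos: [0.6053, -0.0527, 0.055]
tool_rot: [-3.141, -0.0, -0.2]
contact_force: [-0.4, 0.8, -2.0]
opening: 0.0533
```

Emit:
move_arm:
  increments:
    - [48, 0, 0, 0.8, 0, 0, 0]
    - [48, 0, 0, 0, 0, 0, 0]

```text
time: 28.18
tool_pos: [0.6053, -0.0527, 0.0542]
tool_rot: [-3.141, -0.001, -0.2]
contact_force: [0.2, 0.2, -2.0]
opening: 0.0531
```

Emit:
move_arm:
  increments:
    - [48, 0, 0, 0.6, 0, 0, 0]
    - [48, 0, 0, 0.5, 0, 0, 0]
    - [48, 0, 0, 0, 0, 0, 0]

```text
time: 28.55
tool_pos: [0.6054, -0.0528, 0.0536]
tool_rot: [-3.141, -0.001, -0.2]
contact_force: [-0.6, -0.6, -1.5]
opening: 0.053
```

Emit:
move_arm:
  increments:
    - [48, 0, 0, 0.5, 0, 0, 0]
    - [48, 0, 0, 0, 0, 0, 0]

```text
time: 28.8
tool_pos: [0.6054, -0.0529, 0.0535]
tool_rot: [-3.142, -0.001, -0.2]
contact_force: [0.1, -0.4, 0.3]
opening: 0.0533
```

Contact on pad B, so I'm releasing.

Emit:
move_arm:
  increments:
    - [54, 0, 0, 0, 0, 0, 0]
    - [57, 0, 0, 0, 0, 0, 0]
    - [64, 0, 0, 0, 0, 0, 0]
    - [72, 0, 0, 0, 0, 0, 0]
    - [80, 0, 0, 0, 0, 0, 0]
    - [82, 0, 0, -8, 0, 0, 0]
    - [82, 0, 0, -25, 0, 0, 0]
    - [82, 0, 0, -35, 0, 0, 0]
    - [82, 0, 0, -40, 0, 0, 0]
    - [91, 0, 0, -40, 0, 0, 0]
    - [91, 0, 0, 0, 0, 0, 0]

```text
time: 30.18
tool_pos: [0.6057, -0.0528, 0.2084]
tool_rot: [-3.141, -0.004, -0.2]
contact_force: [-0.4, 0.0, 0.4]
opening: 0.0907
```

```bash
python3 - <<'E'
from h import *
delta([.390,.282,.20],-.2)
r=robot.read_camera("wrist"); b=r["img"][:,:,::-1].copy(); p=(.6054,-.0529);z=.011
cv2.polylines(b,[proj(r,ring(*p,z+.10,.019)).astype(np.int32)],True,(255,0,255),1)
for p in((.587,-.140),(.605,-.0525),(.623,.0355)): cv2.polylines(b,[proj(r,ring(*p,.011,.035)).astype(np.int32)],True,(0,255,255),1)
cv2.imwrite("pics/w14.png",b)
E
```

```text
shift [-278.1 -285.2    7.5] turn [-0.    -0.004 -0.   ] pos [ 0.6057 -0.0528  0.2084] rot [-3.141 -0.004 -0.2  ] F [-0.4  0.   0.4] op 0.0907 t 30.18
```

View pics/w14.png

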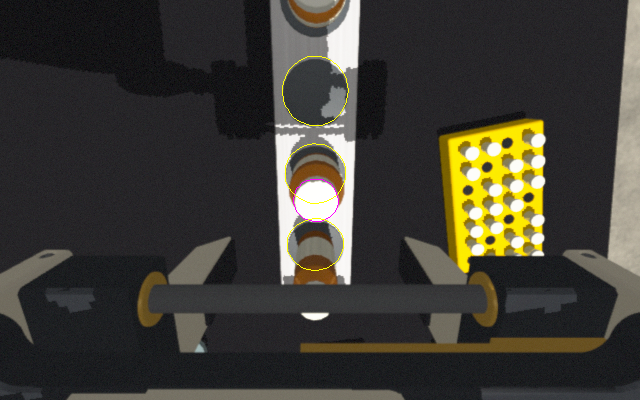

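The large bottle is upright on pad B with its cap at (316,200), as predicted, and the tall one is still standing. Now the slim bottle.

Emit:
move_arm:
  increments:
    - [91.8, -15, -15, 0, 0, 0, 0]
    - [91.8, -28, -29, 0, 0, 0, 0]
    - [91.8, -38, -39, 0, 0, 0, 0]
    - [91.8, -38, -39, 0, 0, 0, 0]
    - [91.8, -38, -39, 0, 0, 0, 0]
    - [91.8, -38, -39, 0, 0, 0, 0]
    - [91.8, -34, -35, 0, 0, 0, 0]
    - [91.8, -18, -19, 0, 0, 0, 0]
    - [91.8, 0, 0, 0, 0, 0, 0]
    - [91.8, 0, 0, 0, 0, 0, 0]

```text
time: 31.48
tool_pos: [0.4007, 0.2519, 0.1954]
tool_rot: [3.134, 0.021, -0.202]
contact_force: [-0.1, -0.7, 0.5]
opening: 0.0919
```

```bash
python3 - <<'E'
from h import *
delta([.390,.282,.20],-.2)
r=robot.read_camera("wrist"); b=r["img"][:,:,::-1].copy()
for n,p,z in(("slim",(.390,.282),0),):
    print(n,*[np.round(k,4) for k in fit(r,n,*p,z)])
    cv2.polylines(b,[proj(r,ring(*p,z+DIM[n][0],DIM[n][2])).astype(np.int32)],True,(255,0,255),1)
    cv2.polylines(b,[proj(r,ring(*p,z,DIM[n][1])).astype(np.int32)],True,(0,255,0),1)
cv2.imwrite("pics/w15.png",b)
E
```

```text
shift [-16.6 -27.3  -4.4] turn [ 0.007  0.021 -0.002] pos [0.4007 0.2519 0.1954] rot [ 3.134  0.021 -0.202] F [-0.1 -0.7  0.5] op 0.0919 t 31.48
slim [0.3891 0.2806] 435.0
```

View pics/w15.png

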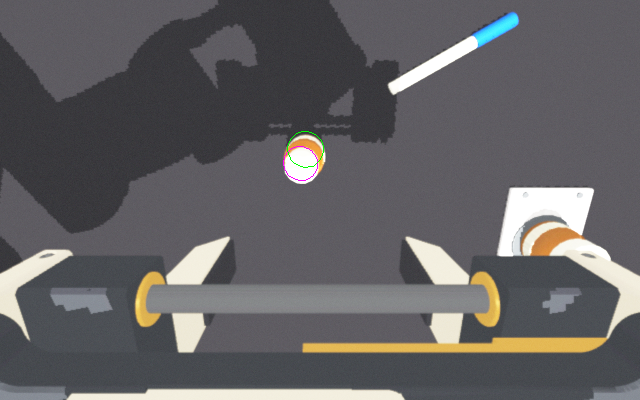

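The slim bottle's cap is at (301,166), about 3 px below the prediction, so I've refined its position to (.3895,.2797).

Emit:
move_arm:
  increments:
    - [91.8, -9, -14, 0, 0.007, 0.021, -0.002]
    - [91.8, -6.5, -10, 10, 0, 0, 0]
    - [91.8, 0, 0, 20, 0, 0, 0]
    - [91.8, 0, 0, 20, 0, 0, 0]
    - [91.8, 0, 0, 10, 0, 0, 0]
    - [91.8, 0, 0, 0, 0, 0, 0]

```text
time: 32.28
tool_pos: [0.3925, 0.2754, 0.1309]
tool_rot: [3.138, 0.002, -0.208]
contact_force: [1.1, 0.4, -0.1]
opening: 0.0917
```

```bash
python3 - <<'E'
from h import *
delta([.3895,.2797,.020],-.2)
r=robot.read_camera("wrist"); b=r["img"][:,:,::-1].copy()
for n,p,z in(("slim",(.3895,.2797),0),):
    cv2.polylines(b,[proj(r,ring(*p,z+DIM[n][0],DIM[n][2])).astype(np.int32)],True,(255,0,255),1)
    cv2.polylines(b,[proj(r,ring(*p,z,DIM[n][1])).astype(np.int32)],True,(0,255,0),1)
cv2.imwrite("pics/w16.png",b)
E
```

```text
shift [ -3.6  -3.9 110.9] turn [ 0.003  0.002 -0.008] pos [0.3925 0.2754 0.1309] rot [ 3.138e+00  2.000e-03 -2.080e-01] F [ 1.1  0.4 -0.1] op 0.0917 t 32.27
```

View pics/w16.png

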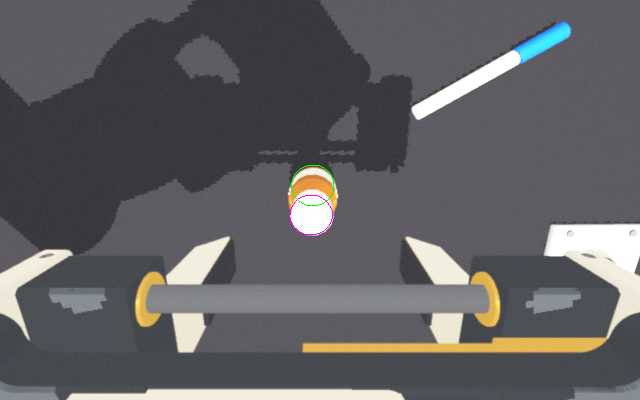

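The ring now matches the cap at (311,214). Descending.

Emit:
move_arm:
  increments:
    - [91.8, -3.4, -3.8, 12, 0.003, 0.002, -0.008]
    - [91.8, 0, 0, 22, 0, 0, 0]
    - [91.8, 0, 0, 22, 0, 0, 0]
    - [91.8, 0, 0, 20, 0, 0, 0]
    - [91.8, 0, 0, 12, 0, 0, 0]
    - [91.8, 0, 0, 0, 0, 0, 0]

```text
time: 33.08
tool_pos: [0.3915, 0.282, 0.0414]
tool_rot: [-3.137, -0.005, -0.198]
contact_force: [0.7, -0.3, 0.4]
opening: 0.0919
```

```bash
python3 - <<'E'
from h import *
delta([.3895,.2797,.020],-.2)
r=robot.read_camera("wrist"); cv2.imwrite("pics/w17.png",r["img"][:,:,::-1])
E
```

```text
shift [-1.6  2.8 21.3] turn [-0.005 -0.005  0.002] pos [0.3915 0.282  0.0414] rot [-3.137 -0.005 -0.198] F [ 0.7 -0.3  0.4] op 0.0919 t 33.08
```

View pics/w17.png

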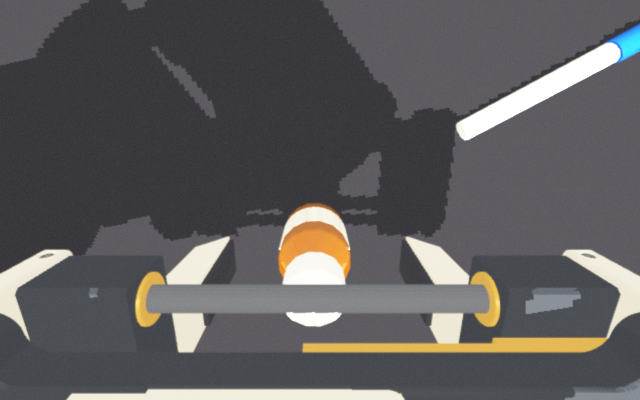

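The slim bottle is centred at column 314, and the pen is well clear. Down the last 20 mm and grip.

Emit:
move_arm:
  increments:
    - [91.8, -1.5, 2.8, 10, -0.005, -0.005, 0.002]
    - [91.8, 0, 0, 9, 0, 0, 0]
    - [85, 0, 0, 1, 0, 0, 0]
    - [70, 0, 0, 0, 0, 0, 0]
    - [55, 0, 0, 0, 0, 0, 0]
    - [45, 0, 0, 0, 0, 0, 0]
    - [34, 0, 0, 0, 0, 0, 0]
    - [34, 0, 0, 0, 0, 0, 0]
    - [34, 0, 0, 0, 0, 0, 0]
    - [34, 0, 0, 0, 0, 0, 0]
    - [34, 0, 0, 0, 0, 0, 0]
  newtons: 20

```text
time: 34.5
tool_pos: [0.391, 0.2803, 0.0224]
tool_rot: [-3.139, -0.004, -0.2]
contact_force: [-0.5, 0.3, -0.1]
opening: 0.0394
```

```bash
python3 - <<'E'
from h import *
delta([.623,.0355,.0325],-.2)
E
```

```text
shift [276.1 193.8  -9.6] turn [-0.003 -0.004 -0.   ] pos [0.391  0.2803 0.0224] rot [-3.139 -0.004 -0.2  ] F [-0.5  0.3 -0.1] op 0.0394 t 34.5
```

Emit:
move_arm:
  increments:
    - [34, 0, 0, -8, 0, 0, 0]
    - [34, 0, 0, -22, 0, 0, 0]
    - [34, 0, 0, -32, 0, 0, 0]
    - [34, 5, 4, -32, 0, 0, 0]
    - [34, 20, 14, -26, 0, 0, 0]
    - [34, 34, 24, -8, 0, 0, 0]
    - [34, 38, 27, 0, 0, 0, 0]
    - [34, 38, 27, 0, 0, 0, 0]
    - [34, 38, 27, 0, 0, 0, 0]
    - [34, 32, 22, 0, 0, 0, 0]
    - [34, 15, 10, 0, 0, 0, 0]
    - [34, 0, 0, 0, 0, 0, 0]

```text
time: 36.0
tool_pos: [0.5796, 0.0791, 0.1605]
tool_rot: [-3.138, -0.006, -0.198]
contact_force: [0.7, 0.1, -0.5]
opening: 0.0398
```

```bash
python3 - <<'E'
from h import *
delta([.623,.0355,.0334],-.2)
r=robot.read_camera("wrist"); b=r["img"][:,:,::-1].copy()
for p in((.605,-.0525),(.623,.0355),(.640,.1225)): cv2.polylines(b,[proj(r,ring(*p,.011,.035)).astype(np.int32)],True,(0,255,255),1)
cv2.imwrite("pics/w18.png",b)
E
```

```text
shift [ 50.3  34.7 127.3] turn [-0.004 -0.006  0.002] pos [0.5796 0.0791 0.1605] rot [-3.138 -0.006 -0.198] F [ 0.7  0.1 -0.5] op 0.0398 t 36.0
```

View pics/w18.png

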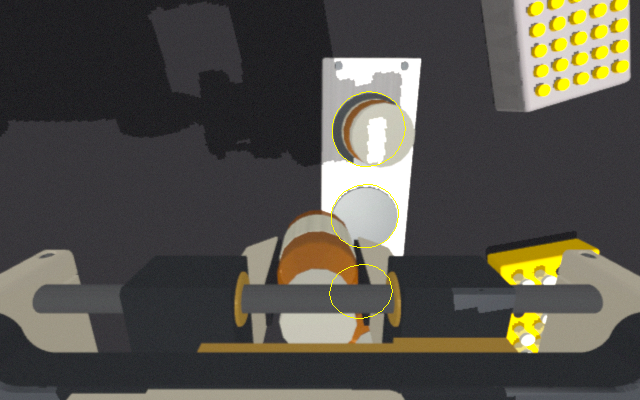

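The slim bottle is held, and the ring fits pad C at (365,216). The jar is still standing on D. Moving over C.

Emit:
move_arm:
  increments:
    - [34, 15, 10, 0, -0.004, -0.006, 0.002]
    - [34, 18, 13, 0, 0, 0, 0]
    - [34, 12, 8, 5, 0, 0, 0]
    - [34, 2, 1, 15, 0, 0, 0]
    - [34, 0, 0, 20, 0, 0, 0]
    - [34, 0, 0, 12, 0, 0, 0]
    - [34, 0, 0, 0, 0, 0, 0]

```text
time: 36.92
tool_pos: [0.6133, 0.0466, 0.1047]
tool_rot: [-3.141, 0.008, -0.191]
contact_force: [-0.4, 0.8, -0.4]
opening: 0.0389
```

```bash
python3 - <<'E'
from h import *
delta([.623,.0355,.0334],-.2)
r=robot.read_camera("wrist"); cv2.imwrite("pics/w19.png",r["img"][:,:,::-1])
E
```

```text
shift [12.2  9.1 71.2] turn [-0.001  0.008  0.009] pos [0.6133 0.0466 0.1047] rot [-3.141  0.008 -0.191] F [-0.4  0.8 -0.4] op 0.0389 t 36.92
```

View pics/w19.png

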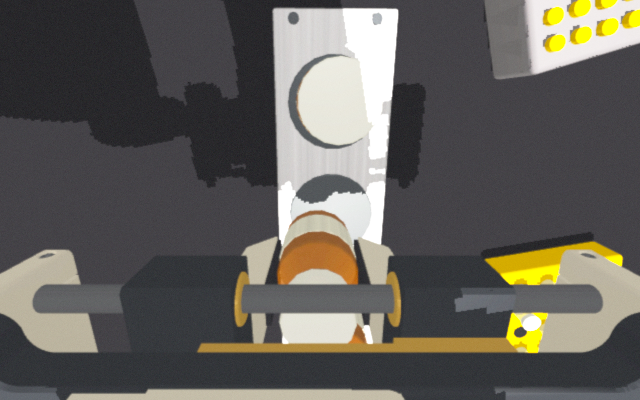

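The bottle is over the strip, with pad C at (331,205) and still about 12 mm off in x. Aligning, then lowering.

Emit:
move_arm:
  increments:
    - [34, 7, 5, 0, 0, 0.008, 0.009]
    - [34, 5, 4, 5, 0, 0, 0]
    - [34, 0, 0, 14, 0, 0, 0]
    - [34, 0, 0, 14, 0, 0, 0]
    - [34, 0, 0, 12, 0, 0, 0]
    - [34, 0, 0, 6, 0, 0, 0]
    - [34, 0, 0, 0, 0, 0, 0]

```text
time: 37.85
tool_pos: [0.6248, 0.0347, 0.0513]
tool_rot: [-3.141, -0.003, -0.201]
contact_force: [-0.2, 0.5, -0.1]
opening: 0.0395
```

```bash
python3 - <<'E'
from h import *
delta([.623,.0355,.0334],-.2)
E
```

```text
shift [-2.  -0.4 17.9] turn [-0.001 -0.003 -0.001] pos [0.6248 0.0347 0.0513] rot [-3.141e+00 -3.000e-03 -2.010e-01] F [-0.2  0.5 -0.1] op 0.0395 t 37.85
```

Emit:
move_arm:
  increments:
    - [34, -1.7, -0.4, 6, 0, -0.003, -0.001]
    - [34, 0, 0, 5, 0, 0, 0]
    - [34, 0, 0, 3, 0, 0, 0]
    - [34, 0, 0, 1, 0, 0, 0]
    - [34, 0, 0, 0, 0, 0, 0]

```text
time: 38.48
tool_pos: [0.6239, 0.0356, 0.0363]
tool_rot: [-3.14, -0.002, -0.199]
contact_force: [0.0, -0.3, -0.5]
opening: 0.0393
```

```bash
python3 - <<'E'
from h import *
delta([.623,.0355,.0334],-.2)
E
```

```text
shift [-0.9  0.2  2.9] turn [-0.001 -0.002  0.001] pos [0.6239 0.0356 0.0363] rot [-3.14e+00 -2.00e-03 -1.99e-01] F [ 0.  -0.3 -0.5] op 0.0393 t 38.48
```

Emit:
move_arm:
  increments:
    - [34, -0.7, 0, 1, 0, -0.002, 0]
    - [34, 0, 0, 1, 0, 0, 0]
    - [34, 0, 0, 0.6, 0, 0, 0]
    - [34, 0, 0, 0, 0, 0, 0]

```text
time: 38.98
tool_pos: [0.6234, 0.0357, 0.0339]
tool_rot: [-3.14, -0.0, -0.199]
contact_force: [-0.2, 1.1, -0.9]
opening: 0.0393
```

Emit:
move_arm:
  increments:
    - [34, 0, 0, 0.6, 0, 0, 0]
    - [34, 0, 0, 0, 0, 0, 0]

```text
time: 39.22
tool_pos: [0.6235, 0.0357, 0.0335]
tool_rot: [-3.14, -0.001, -0.199]
contact_force: [0.2, 0.1, -0.1]
opening: 0.0395
```

Emit:
move_arm:
  increments:
    - [34, 0, 0, 0.5, 0, 0, 0]
    - [34, 0, 0, 0.4, 0, 0, 0]
    - [34, 0, 0, 0, 0, 0, 0]

```text
time: 39.6
tool_pos: [0.6235, 0.0357, 0.0335]
tool_rot: [-3.14, -0.001, -0.199]
contact_force: [-0.4, 0.2, 0.2]
opening: 0.0397
```

Contact: the height no longer drops. I'll release and rise.

Emit:
move_arm:
  increments:
    - [40, 0, 0, 0, 0, 0, 0]
    - [43, 0, 0, 0, 0, 0, 0]
    - [50, 0, 0, 0, 0, 0, 0]
    - [60, 0, 0, 0, 0, 0, 0]
    - [70, 0, 0, 0, 0, 0, 0]
    - [75, 0, 0, -8, 0, 0, 0]
    - [75, 0, 0, -25, 0, 0, 0]
    - [75, 0, 0, -35, 0, 0, 0]
    - [75, 0, 0, -40, 0, 0, 0]
    - [85, 0, 0, -45, 0, 0, 0]
    - [85, 0, 0, 0, 0, 0, 0]

```text
time: 40.98
tool_pos: [0.6237, 0.0354, 0.1931]
tool_rot: [-3.14, -0.003, -0.199]
contact_force: [-0.2, -0.5, -0.9]
opening: 0.0848
```

```bash
python3 - <<'E'
from h import *
delta([.45,0.05,.25],-.2)
r=robot.read_camera("wrist"); b=r["img"][:,:,::-1].copy(); p=(.6235,.0357);z=.011
cv2.polylines(b,[proj(r,ring(*p,z+.08,.015)).astype(np.int32)],True,(255,0,255),1)
for p in((.587,-.140),(.605,-.0525),(.623,.0355),(.640,.1225)): cv2.polylines(b,[proj(r,ring(*p,.011,.035)).astype(np.int32)],True,(0,255,255),1)
cv2.imwrite("pics/w20.png",b)
E
```

```text
shift [-173.    20.   -57.4] turn [-0.002 -0.003  0.001] pos [0.6237 0.0354 0.1931] rot [-3.14e+00 -3.00e-03 -1.99e-01] F [-0.2 -0.5 -0.9] op 0.0848 t 40.98
```

View pics/w20.png

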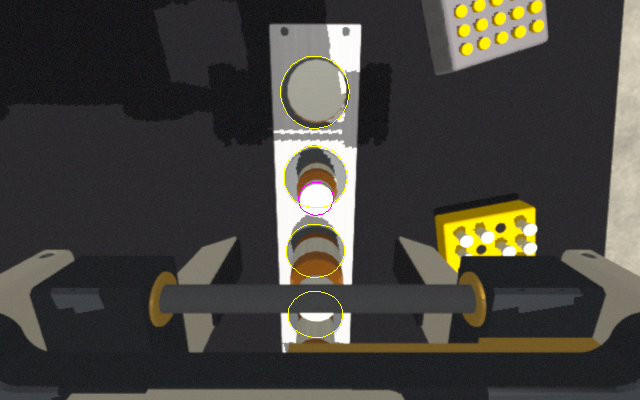

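The slim bottle is upright on pad C with its cap at (316,198). I'll back the arm clear of the row and check from the fixed cameras.

Emit:
move_arm:
  increments:
    - [85, 0, 0, -30, 0, 0, 0]
    - [85, -10, 0, -30, 0, 0, 0]
    - [85, -30, 0, -20, 0, 0, 0]
    - [85, -35, 0, 0, 0, 0, 0]
    - [85, -35, 0, 0, 0, 0, 0]
    - [85, -35, 0, 0, 0, 0, 0]
    - [85, -25, 0, 0, 0, 0, 0]
    - [85, -10, 0, 0, 0, 0, 0]
    - [85, 0, 0, 0, 0, 0, 0]
    - [85, 0, 0, 0, 0, 0, 0]

```text
time: 42.28
tool_pos: [0.4368, 0.0717, 0.2635]
tool_rot: [3.139, 0.023, -0.2]
contact_force: [0.1, 0.5, -0.2]
opening: 0.0851
```

```bash
python3 - <<'E'
from h import *
o=robot.observe(); print(o["tool_pos"],np.abs(o["qvel"]).max())
P={"tall":(.5876,-.1405),"large":(.6054,-.0528),"slim":(.6235,.0357),"jar":(.641,.1229)}
pads=((.587,-.140),(.605,-.0525),(.623,.0355),(.640,.1225)); ims=[]
for c in("scene","top"):
    r=robot.read_camera(c); b=r["img"][:,:,::-1].copy()
    print(c,"beaker",[(np.round(d["rect"],1).tolist(),round(d["conf"],2)) for d in robot.look_for("beaker_center",c)[:1]])
    cv2.imwrite(f"pics/{c}_end.png",b)
    u,v,w,h=(195,170,250,125) if c=="scene" else (225,115,210,105)
    ims.append(cv2.resize(b[v:v+h,u:u+w],(750,int(750*h/w)//5*4),interpolation=cv2.INTER_CUBIC)[:299])
    s=750/w
    cv2.imwrite(f"pics/{c}_crop.png",cv2.resize(b[v:v+h,u:u+w],None,fx=3,fy=3,interpolation=cv2.INTER_CUBIC))
E
```

```text
[0.43682368 0.07170079 0.26353981] 0.00808886269655446
scene beaker [([172.2, 134.3, 32.7, 38.1], 0.67)]
top beaker [([441.5, 259.5, 27.6, 28.1], 0.84)]
```

View pics/scene_end.png

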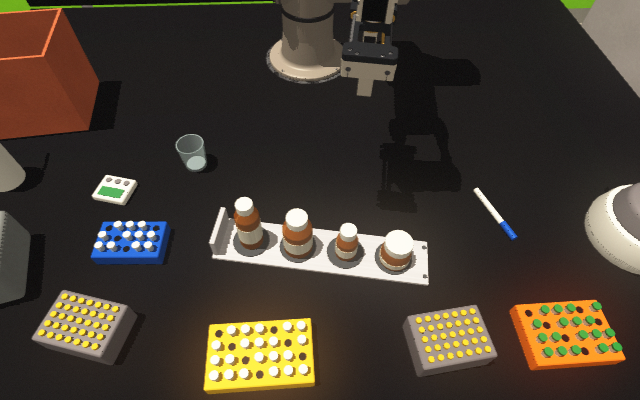

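View pics/top_crop.png

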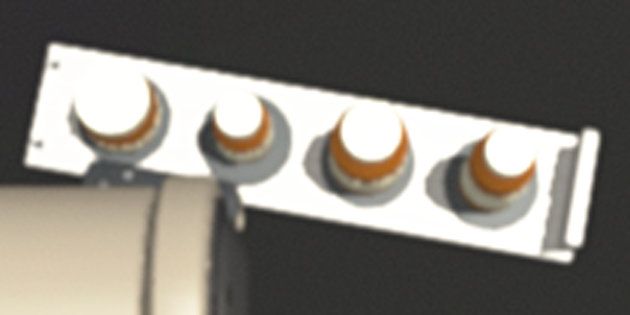

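View pics/scene_crop.png

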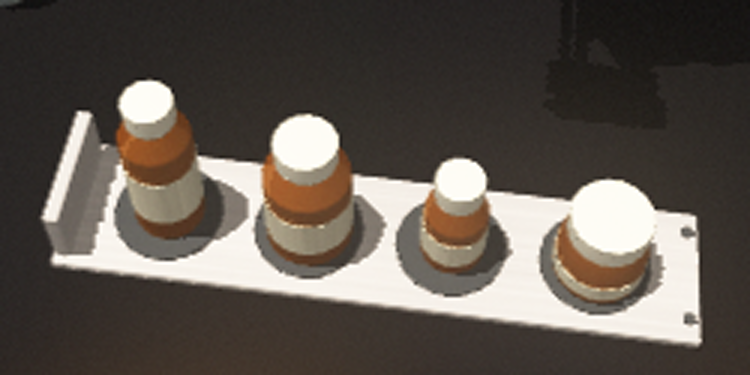

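All four stand upright in order: tall next to the plate, then large, slim and jar. The beaker is still at about (189,153). As a last check I'll overlay each base ring at the pad centres measured from this same camera before placing.

```bash
python3 - <<'E'
from h import *
r=robot.read_camera("scene"); S=3;u,v,w,h=195,170,250,125
b=cv2.resize(r["img"][v:v+h,u:u+w,::-1],None,fx=S,fy=S,interpolation=cv2.INTER_CUBIC)
for n,p in zip(("tall","large","slim","jar"),((.59,-.1409),(.608,-.0531),(.6259,.0344),(.6437,.1222))):
    for pts,col in((ring(*p,.011,.035),(0,255,255)),(ring(*p,.011,DIM[n][1]),(0,255,0)),(ring(*p,.011+DIM[n][0],DIM[n][2]),(255,0,255))):
        cv2.polylines(b,[((proj(r,pts)-[u,v]+.5)*S).astype(np.int32)],True,col,1)
cv2.imwrite("pics/scene_chk.png",b)
E
```

```text
(no output)
```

View pics/scene_chk.png

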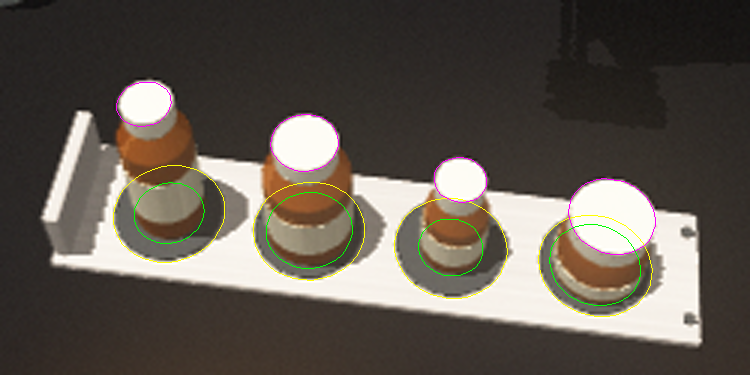

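The predicted rings match the bases and caps to within about 1 px (2 mm) on all four bottles. Handing in.

```bash
python3 - <<'E'
from cell import robot
print(robot.hand_in(), robot.observe()["time"])
E
```

```text
the job is handed in; nothing more can be done
the job is handed in; nothing more can be done
```

The four bottles now stand upright on the grey pads in order of height: tall next to the end plate, then large, slim, and the jar at the far end. I handed the job in after about 42 s of robot time; the hand-in gives no verdict. Each bottle was gripped by its body and lowered until the force reading or tool height showed contact with the pad before release. The largest force I read was about 3 N, roughly a bottle's weight.

**Last checks:**
- **Centring:** in the scene picture, base and cap outlines drawn at the pad centres matched all four bottles to about 1 px (2 mm). The tall bottle's base is perhaps 1–2 mm off centre.
- **Beaker:** it is still where it started in both fixed views.
- **Arm:** it was backed clear of the row and holding nothing.
- **Disagreements:** the cameras differed by up to about 4 mm on pad positions, so I used averages backed by the wrist camera. Two wrist-camera pad fits and two cap fits failed on shadows or clipped views, and I left those out.

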